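Unload the extrusion saw: nest the heat sinks, scrap the offcuts

ROBOT

A 6-joint arm with a two-finger parallel gripper is mounted at the origin on the work surface. World frame = base frame: x ahead of the robot, y to its left, z up, the work surface at z = 0. Lengths are in m, angles in rad, forces in N, time in s.
With the tool pointing down it reaches from about 0.325 to 0.9 m from the base axis. Payload 6.1 kg.
Tool frame: the origin (TCP) lies on the centre line of the jaws, within the pads' length; the fingertips stand 19 mm ahead of it and the grasp point (between the pads) is the TCP (robot.tips_ahead is the distance from the TCP to the fingertips, in m); y points along the fingers, z is the direction in which the jaws open and shut, and the axes are right-handed (so a half turn about y gives the same grasp; the last joint's range is limited). The gripper opens to 87 mm and grips with 3 to 60 N. Pads are 19 mm wide; open, the fingers measure 117 mm over their backs; the gripper's body (75 mm by 190 mm) begins 51 mm behind the grasp point.
Start: joints at [-0.126, 0.22, 1.526, -0, 1.395, -0.126], TCP at [0.625, -0, 0.242] pointing down, gripper open.
Joint ranges: [-2.98, 2.98], [-0.91, 2.08], [0.09, 2.57], [-1.24, 4.39], [0.2, 2.65], [-2.68, 2.68]. Speed limits (rad/s): [2.57, 2.57, 3.01, 3.14, 3.14, 3.14].

INTERFACE

Orientations are given as a 3x3 rotation matrix whose columns are the frame's x, y, z axes.
In Python, from rig import robot, optics gives the robot as it stands. The module is installed in compiled form; this text tells all that it offers.
- The arm moves only by the tool jog_arm, never from a script. Its argument "series" is a list of rows, each an object of numbers: "x", "y", "z": the shift along the tool's x, y, z in cm; "twist": the turn about the tool's y in rad. In form: [{"x": .., "y": .., "z": .., "twist": ..}, ...]. A call has 1 to 20 rows; each row is the pose to reach, as a shift and turn from the pose commanded when the call began, along the tool's axes at that moment; what a row does not reach only later rows make up. A row lasts 1/10 s, in which the tool goes at most 50 mm and 8.59 degrees, less where a joint would pass 70% of its speed; a pose out of reach is approached as far as the arm can. A call with a gripper value outside its range is refused whole. "claw" is the finger opening in cm, from 0 to 8.7, set as the call begins (left out, the last holds). The fingers move at their own pace and stop on an object; the grip force is fixed at half the most. Time passes only in rows, so rows that repeat a pose let the fingers close. It gives the time, the measured TCP pose, the force and the opening at its end, in the units of the state.
- robot.sense(): the state, without advancing time (a new reading comes with each control period).
- optics.snapshot(name): name is "scene" or "side" or "wrist"; returns the picture (384x512x3 uint8, blue, green, red); there is no depth.
- optics.get_calibration(name): a dict with "camera_matrix" (3x3 intrinsics, pixels), "R" (3x3) and "t" (3): a world point X has camera coordinates R X + t; the wrist camera has in their place "mount" (4x4, takes a point from camera to tool coordinates, whose origin is the TCP and whose axes are the tool frame's). Camera axes: x right, y down, z forward; pixel columns grow to the right and rows downward; lengths in m; the calibration is good to about 2 mm. A picture is of the moment at which its call begins: read the wrist's pose just before it. get_calibration takes no time and is no camera call.
- robot.close_job(): hands the job in, once; it reports no verdict.
The state is a dict: "time": time; "q": joint angles; "joint_vel": joint speeds; "effort": joint torques, N m; "tcp_pos": TCP position; "eef_rot": TCP orientation; "ft_force": force on the tool from outside, world axes, zero at the start; "torque": the same for the moment, N m; "opening": finger opening in m.
Only numpy, scipy, OpenCV 4.12 (cv2) and the standard library are available. Lean on these libraries where they do the work, as an engineer would, in place of code of your own. Each camera call takes 0.05 s, during which the arm holds its last target.

TASK

Slide the clear chip guard right back off the saw's catch tray and empty the tray: stand each heat sink that lies fins up flat in the grey tote in the same attitude, and set each one that lies fins down over a fins-up one in the tote (one on each), its ends in line, so that their fins interlace and are pushed fully home. The short offcuts go into the steel scrap bin. When the tray is empty, slide the guard fully shut again; leave the other things on the bench alone.

Things in the scene. Friction and masses are not known exactly. Their poses are not given: they have to be found in the camera images.
- sink1: 190 g aluminium comb-shaped heat sink: base plate 69 x 60 x 8 mm (x, y, z), 5 fins on it along y, full length, 5 mm thick, 24 mm tall, 16 mm pitch (middle one on the centre line, outer ones flush). Origin: centre of the base's flat outer face; z points to the fins: z up = lies fins up, z down = fins down. Same after half a turn about z. In the tote at the start, or absent.
- sink2: 190 g aluminium comb-shaped heat sink: base plate 69 x 60 x 8 mm (x, y, z), 5 fins on it along y, full length, 5 mm thick, 24 mm tall, 16 mm pitch (middle one on the centre line, outer ones flush). Origin: centre of the base's flat outer face; z points to the fins: z up = lies fins up, z down = fins down. Same after half a turn about z. In the tote at the start, or absent.
- sink3: 190 g aluminium comb-shaped heat sink: base plate 69 x 60 x 8 mm (x, y, z), 5 fins on it along y, full length, 5 mm thick, 24 mm tall, 16 mm pitch (middle one on the centre line, outer ones flush). Origin: centre of the base's flat outer face; z points to the fins: z up = lies fins up, z down = fins down. Same after half a turn about z. In the tote at the start, or absent.
- sink4: 190 g aluminium comb-shaped heat sink: base plate 69 x 60 x 8 mm (x, y, z), 5 fins on it along y, full length, 5 mm thick, 24 mm tall, 16 mm pitch (middle one on the centre line, outer ones flush). Origin: centre of the base's flat outer face; z points to the fins: z up = lies fins up, z down = fins down. Same after half a turn about z. In the tray at the start, or absent.
- sink5: 190 g aluminium comb-shaped heat sink: base plate 69 x 60 x 8 mm (x, y, z), 5 fins on it along y, full length, 5 mm thick, 24 mm tall, 16 mm pitch (middle one on the centre line, outer ones flush). Origin: centre of the base's flat outer face; z points to the fins: z up = lies fins up, z down = fins down. Same after half a turn about z. In the tray at the start, or absent.
- sink6: 190 g aluminium comb-shaped heat sink: base plate 69 x 60 x 8 mm (x, y, z), 5 fins on it along y, full length, 5 mm thick, 24 mm tall, 16 mm pitch (middle one on the centre line, outer ones flush). Origin: centre of the base's flat outer face; z points to the fins: z up = lies fins up, z down = fins down. Same after half a turn about z. In the tray at the start, or absent.
- sink7: 190 g aluminium comb-shaped heat sink: base plate 69 x 60 x 8 mm (x, y, z), 5 fins on it along y, full length, 5 mm thick, 24 mm tall, 16 mm pitch (middle one on the centre line, outer ones flush). Origin: centre of the base's flat outer face; z points to the fins: z up = lies fins up, z down = fins down. Same after half a turn about z. In the tray at the start, or absent.
- offcut1: offcut of the same extrusion, only 26 mm long along the fins (y): 69 x 26 x 32 mm high, about 80 g. Lies fins up in the catch tray at the start, if present. Origin: centre of the base's flat face, z towards the fins.
- offcut2: offcut of the same extrusion, only 26 mm long along the fins (y): 69 x 26 x 32 mm high, about 80 g. Lies fins up in the catch tray at the start, if present. Origin: centre of the base's flat face, z towards the fins.
- saw: fixed bench saw with open steel catch tray. Origin: on the bench under the tray's centre; y points to the saw housing. Tray 310 x 310 mm (x, y), walls 5 mm thick, 45 mm high (15 mm at +y), floor top 5 mm above the bench; guard rails on its x sides rise to 59 mm. Deck 15 mm high at y 155-255 mm; housing from y 255 mm, up to 250 mm high. Fins of all parts in the tray run roughly along the saw's y.
- guard (a joint): the clear flat chip guard that slides over the tray in rails (48 to 52 mm above the bench, 298 x 295 mm): 0 m = shut over the tray, 0.31 m = fully back in the saw housing, clear of the tray; it slides along the saw's +y to open, stays where it is left, and takes about 2 N to move.
- guard_handle (a point): centre of the top of the guard's black upright grip: 90 mm long along the saw's x, 12 mm thick along its y, 28 mm tall (52 to 80 mm above the bench; this point is at 80 mm). It stands 135 mm to the -y side of the tray's centre when the guard is shut.
- tote: fixed grey plastic packing tote, open top, 310 x 228 x 55 mm high (x, y, z), walls and floor 4 mm. Origin: on the bench under its centre. Room for three heat sinks side by side along x (centres about 97 mm apart) with their fins along y.
- bin: fixed dark steel scrap bin, open top, 154 x 154 x 75 mm high, walls and floor 2 mm. Origin: on the bench under its centre.
- motor: bystander: black brushless model motor standing on the bench, 50 mm diameter, 70 mm high with its shaft. Origin: centre of its underside.
- glue: bystander: small bottle of glue, 44 mm diameter, 100 mm high. Origin: centre of its underside.
- driver: bystander: screwdriver lying on the bench. Origin: under its middle.
- former: bystander: plywood former (flat frame, 110 x 96 x 6 mm) lying on the bench. Origin: centre of its underside.
Things that resemble listed ones, but are neither listed nor needed, are in the scene too. Of the things that look like the bin, take the one that is farthest from the robot's base at the start. Leave any orange look-alike of the sink1 alone.

How it is judged:
By the outcome, as a careful person would: the job done as asked, in the order asked, and still so for the second after the job is handed in, with the robot touching nothing.
Of sink1, sink2, sink3 only 1 to 1 are there at a start; the rules pass over those that are not, and their reading is None.
Of sink4, sink5 only 1 to 2 are there at a start; the rules pass over those that are not, and their reading is None.
Of offcut1, offcut2 only 1 to 2 are there at a start; the rules pass over those that are not, and their reading is None.
At some moment in a run one of sink4, sink5, sink6, sink7, offcut1, offcut2 may be knocked a few centimetres aside while the robot is not near it.
It also fails if it takes over 210 s, if anything falls off the work surface, if the arm or the gripper's body presses on something with over 40 N, if the wrist force passes 120 N, or if a joint passes its speed limit or range.

## Working session

There is one attempt and no reset: what is moved stays moved. The work goes in short steps, Python scripts to look and compute and a tool call to move; the robot and the scene stay as the last step left them, time stands still between calls to the robot, and variables do not carry over. Pictures are saved under pics/ and viewed, and the job is handed in when it is done.

Besides the shell and the picture viewer there is one more tool, called after ">>>" as name(argument=value, ...), one argument or row to a line, values as JSON. jog_arm: Moves the arm, as the interface text tells. Its arguments: {"type":"object","properties":{"series":{"type":"array","items":{"type":"object","properties":{"x":{"type":"number"},"y":{"type":"number"},"z":{"type":"number"},"twist":{"type":"number"}}}},"claw":{"type":"number"}},"required":["series"]}

```bash
mkdir -p pics; cat > h.py <<'E'
import numpy as np, cv2
from rig import robot, optics
def snap(n,f):
    s=robot.sense(); im=optics.snapshot(n); cv2.imwrite('pics/'+f+'.png',im); return s,im
E
python3 - <<'E'
from h import *
for n in ['scene','side','wrist']:
    s,im=snap(n,'a_'+n)
    c=optics.get_calibration(n); print(n,{k:np.round(v,4).tolist() for k,v in c.items()})
print(s)
a=cv2.imread('pics/a_scene.png'); 
E
```

```text
scene {'camera_matrix': [[469.0636, 0.0, 251.0014], [0.0, 469.0636, 189.1386], [0.0, 0.0, 1.0]], 'R': [[-0.7539, 0.657, 0.0045], [0.4274, 0.4955, -0.7562], [-0.4991, -0.5682, -0.6543]], 't': [0.4555, -0.1245, 1.507]}
side {'camera_matrix': [[421.9432, 0.0, 246.7373], [0.0, 421.9432, 185.9367], [0.0, 0.0, 1.0]], 'R': [[0.9498, -0.3128, -0.0109], [-0.1675, -0.4788, -0.8618], [0.2644, 0.8203, -0.5072]], 't': [-0.5361, 0.12, 1.3261]}
wrist {'camera_matrix': [[333.1943, 0.0, 249.7208], [0.0, 333.1943, 192.7501], [0.0, 0.0, 1.0]], 'mount': [[-0.0003, 0.9593, 0.2825, -0.0772], [0.0005, -0.2825, 0.9593, -0.1434], [1.0, 0.0005, -0.0004, -0.0002], [0.0, 0.0, 0.0, 1.0]]}
{'time': 0.1, 'q': array([-1.26140489e-01,  2.21163551e-01,  1.52753716e+00,  1.69396960e-06,
        1.39470615e+00, -1.26071217e-01]), 'joint_vel': array([-1.22792605e-03, -1.16658168e-03, -2.01839937e-03, -9.47902826e-04,
       -1.55135232e-05, -1.28678000e-03]), 'effort': array([ 7.49785686e-04, -4.95945239e+01, -3.88519800e+01,  7.01414770e-02,
        5.15591155e-02, -7.55870246e-05]), 'tcp_pos': array([6.24452355e-01, 4.08600492e-05, 2.40515123e-01]), 'eef_rot': array([[-6.97767721e-05, -1.79958255e-03,  9.99998378e-01],
       [-9.99999971e-01,  2.29893032e-04, -6.93631711e-05],
       [-2.29767835e-04, -9.99998354e-01, -1.79959854e-03]]), 'ft_force': array([ 0.72330553, -0.20919605, -0.66084156]), 'torque': array([ 0.00988627, -0.01992545, -0.04595388]), 'opening': 0.0868178805565843}
```

View pics/a_scene.png

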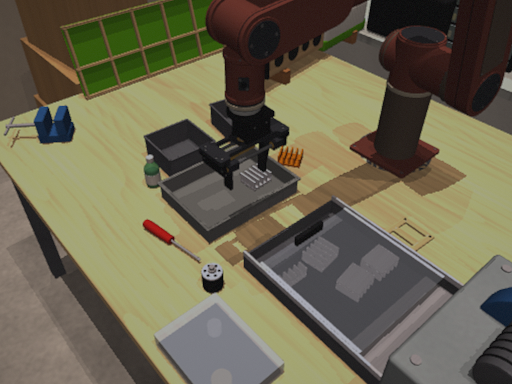

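View pics/a_side.png

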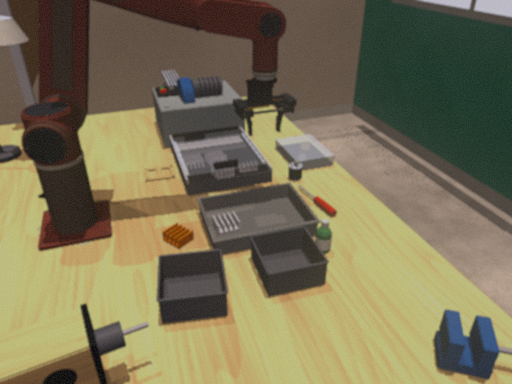

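View pics/a_wrist.png

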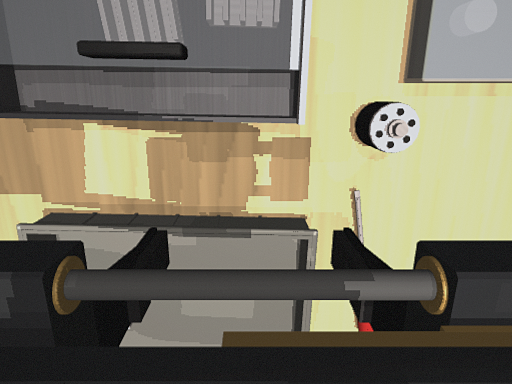

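Scene: the saw tray with shut guard is at (350,285), the tote with one fins-up sink at (230,190), bin candidates at (180,145) and (235,120). The orange look-alike is at (290,157), and the handle at (308,232). I'll enlarge the views next.

```bash
python3 - <<'E'
import cv2
a=cv2.imread('pics/a_scene.png'); cv2.imwrite('pics/b1.png',cv2.resize(a[190:384,230:490],None,fx=3,fy=3,interpolation=2))
cv2.imwrite('pics/b2.png',cv2.resize(a[80:250,130:320],None,fx=4,fy=3.5,interpolation=2)[:600])
a=cv2.imread('pics/a_side.png'); cv2.imwrite('pics/b3.png',cv2.resize(a[120:330,140:345],None,fx=2.8,fy=2.8,interpolation=2))
E
```

```text
(no output)
```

View pics/b1.png

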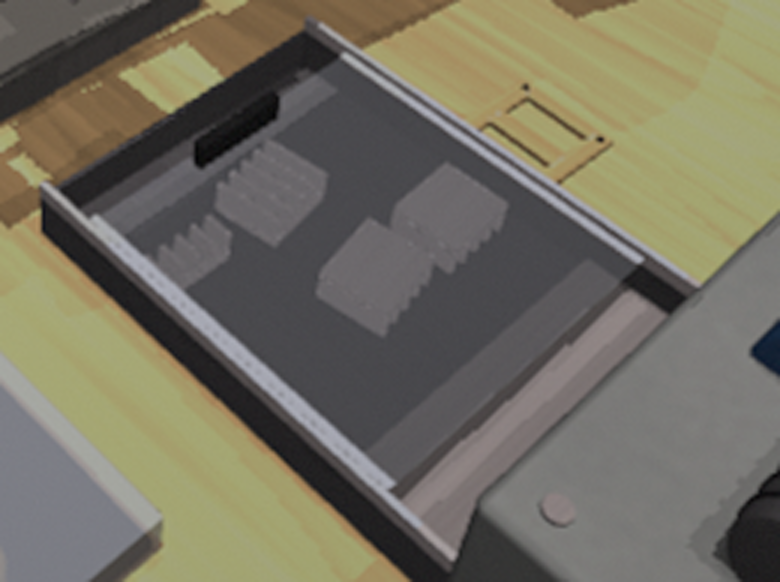

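View pics/b2.png

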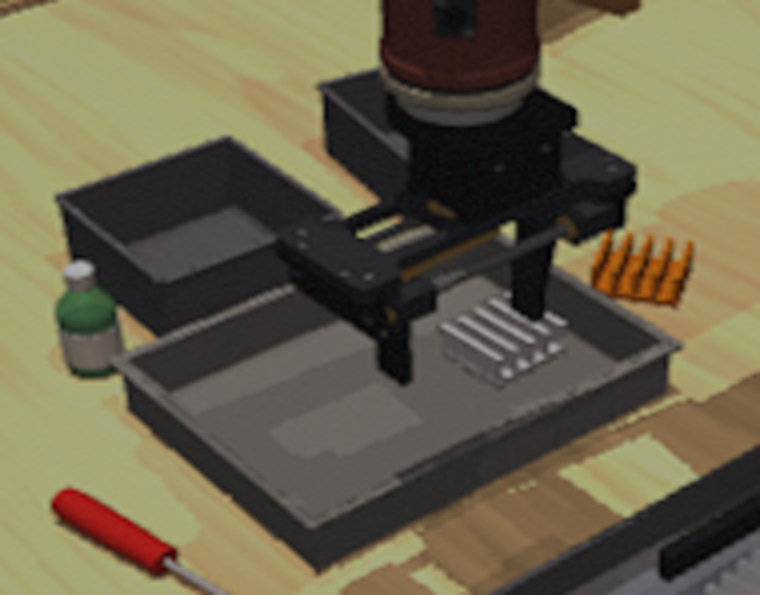

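View pics/b3.png

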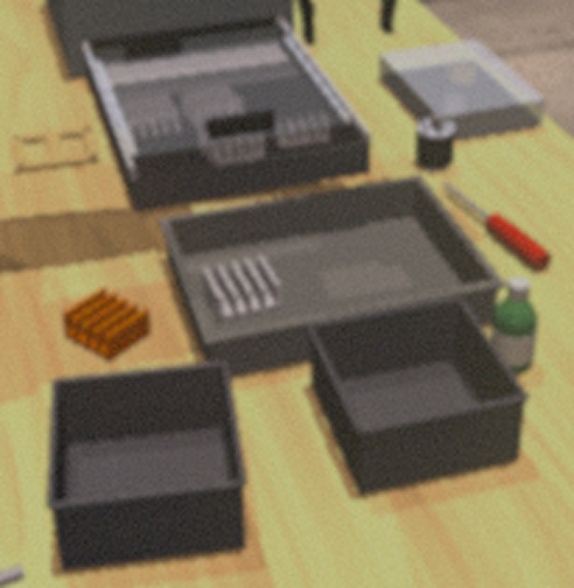

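```bash
cat >> h.py <<'E'
def cam(n,s=None):
    c=optics.get_calibration(n); K=np.array(c['camera_matrix'])
    if n!='wrist': R=np.array(c['R']);t=np.array(c['t']); return K,R.T,-R.T@t
    M=np.array(c['mount']); Rt=np.array(s['eef_rot']); return K,Rt@M[:3,:3],Rt@M[:3,3]+s['tcp_pos']
def ray(n,px,s=None):
    K,R,o=cam(n,s); d=R@np.linalg.solve(K,[px[0],px[1],1]); return o,d/np.linalg.norm(d)
def plane(n,px,z,s=None):
    o,d=ray(n,px,s); return o+d*(z-o[2])/d[2]
def tri(rays):
    A=np.zeros((3,3));b=np.zeros(3)
    for o,d in rays:
        P=np.eye(3)-np.outer(d,d);A+=P;b+=P@o
    x=np.linalg.solve(A,b); return x,[float(np.linalg.norm((np.eye(3)-np.outer(d,d))@(x-o))) for o,d in rays]
def proj(n,X,s=None):
    K,R,o=cam(n,s); p=K@(R.T@(np.asarray(X)-o)); return p[:2]/p[2]
E
python3 - <<'E'
from h import *
np.set_printoptions(precision=4,suppress=True)
b1=lambda x,y:(230+x/3,190+y/3); b2=lambda x,y:(130+x/4,80+y/3.5); b3=lambda x,y:(140+x/2.8,120+y/2.8)
P={'tote_c1':(b2(120,360),b3(497,278)),'tote_c2':(b2(318,520),b3(420,180)),'tote_c3':(b2(680,347),b3(165,220)),
'bin_c1':(b2(60,200),b3(523,398)),'bin_c2':(b2(230,140),b3(355,432)),'bin_c3':(b2(155,280),b3(470,303)),
'handle':(b1(237,112),b3(240,125)),'rail1':(b1(45,187),b3(367,158)),'rail2':(b1(313,22),b3(132,185)),
'bin2':(b2(322,86),b3(52,505)),}
for k,(a,b) in P.items():
    x,r=tri([ray('scene',a),ray('side',b)]); print(k,x,np.round(r,4))
for k,z in [('bin_c1',.075),('bin_c2',.075),('bin_c3',.075),('tote_c1',.055),('tote_c2',.055),('tote_c3',.055),('rail1',.059),('rail2',.059)]: print(k,plane('scene',P[k][0],z),plane('side',P[k][1],z))
for p in [(52,505),(245,490),(230,365),(55,385)]: print('bin2',plane('side',b3(*p),.075))
E
```

```text
tote_c1 [ 0.686  -0.2919  0.0544] [0.0019 0.0019]
tote_c2 [ 0.6908 -0.0673  0.0499] [0.006 0.006]
tote_c3 [ 0.3811 -0.0535  0.0499] [0.0046 0.0046]
bin_c1 [ 0.612  -0.488   0.0712] [0.0025 0.0025]
bin_c2 [ 0.4567 -0.4814  0.0713] [0.0009 0.0009]
bin_c3 [ 0.6251 -0.3434  0.0728] [0.0056 0.0056]
handle [0.516  0.1064 0.0707] [0.0051 0.0051]
rail1 [0.6635 0.0375 0.0305] [0.0056 0.0056]
rail2 [0.3615 0.0548 0.0417] [0.007 0.007]
bin2 [ 0.2553 -0.5251  0.0654] [0.0668 0.0668]
bin_c1 [ 0.6125 -0.4814  0.075 ] [ 0.6119 -0.4929  0.075 ]
bin_c2 [ 0.459  -0.4761  0.075 ] [ 0.4559 -0.4857  0.075 ]
bin_c3 [ 0.6215 -0.3382  0.075 ] [ 0.6286 -0.3488  0.075 ]
tote_c1 [ 0.6847 -0.2902  0.055 ] [ 0.6873 -0.2935  0.055 ]
tote_c2 [ 0.6879 -0.0608  0.055 ] [ 0.692 -0.079  0.055]
tote_c3 [ 0.3804 -0.0491  0.055 ] [ 0.3828 -0.0665  0.055 ]
rail1 [0.6742 0.0586 0.059 ] [ 0.6489 -0.0142  0.059 ]
rail2 [0.3692 0.0669 0.059 ] [0.3617 0.0168 0.059 ]
bin2 [ 0.198  -0.4867  0.075 ]
bin2 [ 0.3481 -0.5207  0.075 ]
bin2 [ 0.3785 -0.3642  0.075 ]
bin2 [ 0.2213 -0.3401  0.075 ]
```

```bash
python3 - <<'E'
from h import *
np.set_printoptions(precision=4,suppress=True)
s=robot.sense()
for p in [(78,41),(187,43),(187,51),(80,50)]: print('handle top',plane('wrist',p,.08,s))
for p in [(308,0),(303,122),(0,120)]: print('tray',plane('wrist',p,.059,s))
for p in [(18,228),(317,232)]: print('tote',plane('wrist',p,.055,s))
b1=lambda x,y:(230+x/3,190+y/3); b3=lambda x,y:(140+x/2.8,120+y/2.8)
for p in [(195,155),(278,95)]:print('handle scene',plane('scene',b1(*p),.08))
for p in [(207,122),(273,112)]:print('handle side',plane('side',b3(*p),.08))
for p in [(448,163),(508,205),(372,218),(432,260),(318,285)]: print('down top sc',plane('scene',b1(*p),.037))
for p in [(268,138),(327,178),(216,205),(276,245),(205,215),(160,255),(180,290),(232,245)]: print('up top sc',plane('scene',b1(*p),.037))
E
```

```text
handle top [0.4797 0.1204 0.08  ]
handle top [0.5712 0.1189 0.08  ]
handle top [0.5709 0.1126 0.08  ]
handle top [0.4804 0.1134 0.08  ]
tray [0.6746 0.1562 0.059 ]
tray [0.675  0.0521 0.059 ]
tray [0.3849 0.0539 0.059 ]
tote [ 0.3773 -0.059   0.055 ]
tote [ 0.6957 -0.0632  0.055 ]
handle scene [0.5764 0.1241 0.08  ]
handle scene [0.4782 0.1215 0.08  ]
handle side [0.4774 0.1053 0.08  ]
handle side [0.5646 0.1041 0.08  ]
down top sc [0.3959 0.2393 0.037 ]
down top sc [0.3963 0.2981 0.037 ]
down top sc [0.4884 0.2361 0.037 ]
down top sc [0.4862 0.2929 0.037 ]
down top sc [0.57   0.2515 0.037 ]
up top sc [0.4865 0.124  0.037 ]
up top sc [0.4832 0.1854 0.037 ]
up top sc [0.5715 0.1466 0.037 ]
up top sc [0.5655 0.205  0.037 ]
up top sc [0.5854 0.1481 0.037 ]
up top sc [0.6398 0.1535 0.037 ]
up top sc [0.6515 0.1871 0.037 ]
up top sc [0.5911 0.1828 0.037 ]
```

Each candidate and my choice:
- **Bins:** (180,145) is about 0.68 m from the base and (235,120) is about 0.52 m. I take the one at (180,145).
- **Sinks:** the white fins-up sink in the tote is at (255,177). The orange one at (290,157) is the look-alike, so I leave it alone.
- **Tray lid:** the clear case at (218,345) is not the guard. The guard is the one with the black handle at (308,232).

The guard starts about 44 mm open. I'll push it back with partly closed fingers.

>>> jog_arm(
  series=[
    {"x": -3,"z": -4},
    {"x": -6,"z": -8},
    {"x": -8.5,"z": -10},
    {"x": -8.5,"z": -10,"y": 5},
    {"x": -8.5,"z": -10,"y": 10},
    {"x": -8.5,"z": -10,"y": 14},
    {"x": -8.5,"z": -10,"y": 16},
    {"x": -8.5,"z": -10,"y": 16},
    {"x": -8.5,"z": -10,"y": 16},
  ],
  claw=4,
)

```text
validation failed for argument at $.se...
```

```bash
python3 - <<'E'
from h import *
s,im=snap('scene','c1'); print(s['tcp_pos'],s['ft_force'],s['opening'])
snap('wrist','c2')
cv2.imwrite('pics/c1z.png',cv2.resize(im[150:384,220:490],None,fx=2.5,fy=2.5))
E
```

```text
[6.24564410e-01 4.13846183e-05 2.40712883e-01] [-0.15065159  0.66743636 -0.97719792] 0.08718690839854625
```

View pics/c1z.png

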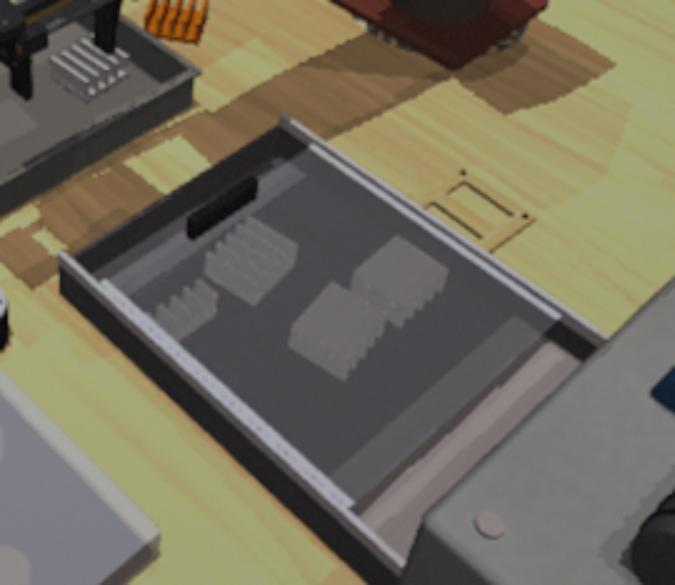

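View pics/c2.png

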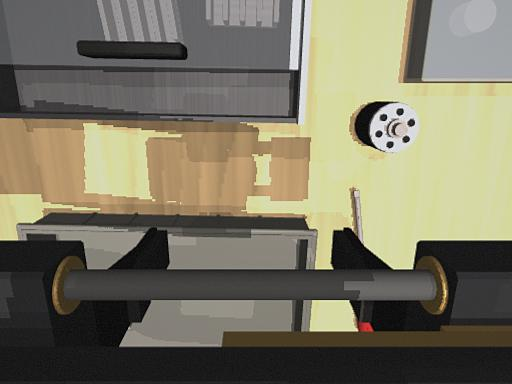

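The move was refused, probably because every key must be given. The view is unchanged, with the handle at wrist (132,50).

>>> jog_arm(
  series=[
    {"x": -3,"y": 0,"z": -4,"twist": 0},
    {"x": -6,"y": 0,"z": -8,"twist": 0},
    {"x": -8.5,"y": 0,"z": -10,"twist": 0},
    {"x": -8.5,"y": 5,"z": -10,"twist": 0},
    {"x": -8.5,"y": 10,"z": -10,"twist": 0},
    {"x": -8.5,"y": 14,"z": -10,"twist": 0},
    {"x": -8.5,"y": 16,"z": -10,"twist": 0},
    {"x": -8.5,"y": 16,"z": -10,"twist": 0},
    {"x": -8.5,"y": 16,"z": -10,"twist": 0},
  ],
  claw=4,
)

```text
time: 1.15
tcp_pos: [0.5252, 0.085, 0.082]
eef_rot: [[0.0, -0.0, 1.0], [-1.0, -0.0, 0.0], [0.0, -1.0, -0.0]]
ft_force: [0.7, -0.6, 0.4]
opening: 0.0405
```

```bash
python3 - <<'E'
from h import *
s,im=snap('scene','c1'); print(s['tcp_pos'],s['ft_force'],s['opening'])
snap('wrist','c2')
cv2.imwrite('pics/c1z.png',cv2.resize(im[150:384,220:490],None,fx=2.5,fy=2.5))
E
```

```text
[0.52523759 0.08502613 0.08198511] [ 0.68584607 -0.6448971   0.35334815] 0.04049231085202143
```

View pics/c1z.png

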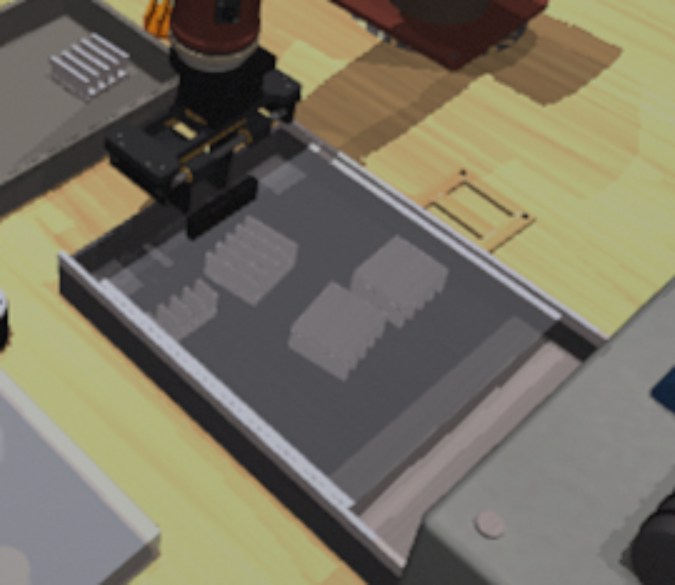

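View pics/c2.png

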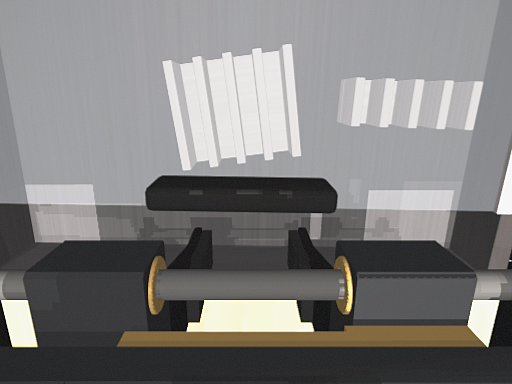

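The fingers are behind the handle at wrist (240,195), with a fins-up sink at (235,105) and an offcut at (410,103) beyond it. Now pushing the guard open.

>>> jog_arm(
  series=[
    {"x": -1,"y": 0,"z": 0,"twist": 0},
    {"x": -2,"y": 0,"z": 0,"twist": 0},
    {"x": -4,"y": 0,"z": 0,"twist": 0},
    {"x": -6.5,"y": 0,"z": 0,"twist": 0},
    {"x": -9,"y": 0,"z": 0,"twist": 0},
    {"x": -11.5,"y": 0,"z": 0,"twist": 0},
    {"x": -14,"y": 0,"z": 0,"twist": 0},
    {"x": -16.5,"y": 0,"z": 0,"twist": 0},
    {"x": -19,"y": 0,"z": 0,"twist": 0},
    {"x": -21.5,"y": 0,"z": 0,"twist": 0},
    {"x": -24,"y": 0,"z": 0,"twist": 0},
    {"x": -25.5,"y": 0,"z": 0,"twist": 0},
    {"x": -26.5,"y": 0,"z": 0,"twist": 0},
    {"x": -27,"y": 0,"z": 0,"twist": 0},
  ],
)

```text
time: 2.65
tcp_pos: [0.5248, 0.3558, 0.0818]
eef_rot: [[0.001, 0.0, 1.0], [-1.0, -0.0, 0.001], [0.0, -1.0, 0.0]]
ft_force: [-0.7, -3.0, 1.6]
opening: 0.0398
```

>>> jog_arm(
  series=[
    {"x": -0.3,"y": 0,"z": 0,"twist": 0},
    {"x": -0.5,"y": 0,"z": 0,"twist": 0},
    {"x": -0.7,"y": 0,"z": 0,"twist": 0},
  ],
)

```text
time: 2.95
tcp_pos: [0.5248, 0.3615, 0.0814]
eef_rot: [[-0.001, -0.001, 1.0], [-1.0, -0.0, -0.001], [0.0, -1.0, -0.001]]
ft_force: [-1.2, -2.8, 1.7]
opening: 0.0404
```

```bash
python3 - <<'E'
from h import *
s,im=snap('scene','d1'); print(s['tcp_pos'],s['ft_force'],s['opening'])
snap('wrist','d2')
cv2.imwrite('pics/d1z.png',cv2.resize(im[150:384,220:490],None,fx=2.5,fy=2.5))
E
```

```text
[0.52482374 0.36147146 0.08140615] [-1.23878186 -2.78929533  1.6552771 ] 0.04044065680245761
```

View pics/d1z.png

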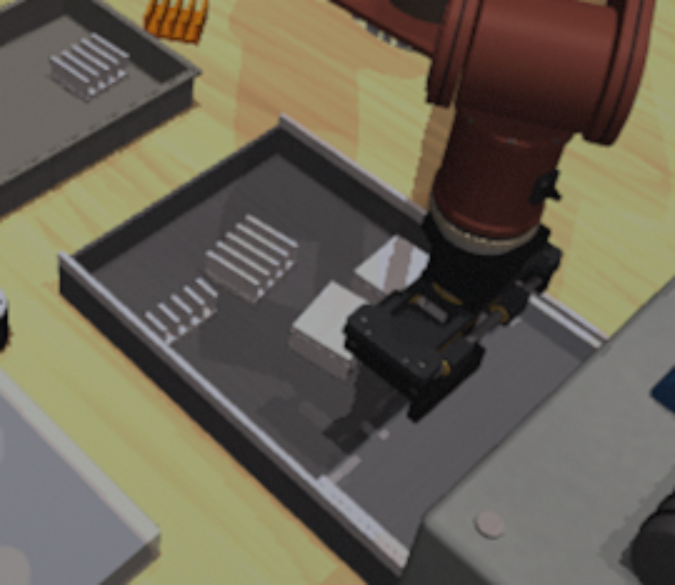

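View pics/d2.png

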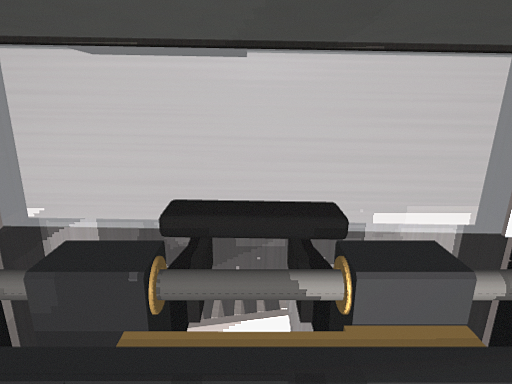

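The guard is nearly back, with the handle at wrist (253,215). Only friction shows so far, so I'll push on gently to the stop.

>>> jog_arm(
  series=[
    {"x": -0.2,"y": 0,"z": 0,"twist": 0},
    {"x": -0.4,"y": 0,"z": 0,"twist": 0},
    {"x": -0.6,"y": 0,"z": 0,"twist": 0},
  ],
)

```text
time: 3.35
tcp_pos: [0.5249, 0.3659, 0.0813]
eef_rot: [[-0.0, -0.001, 1.0], [-1.0, -0.004, -0.0], [0.004, -1.0, -0.001]]
ft_force: [-0.8, -13.8, 6.1]
opening: 0.0401
```

>>> jog_arm(
  series=[
    {"x": -0.2,"y": 0,"z": 0,"twist": 0},
    {"x": -0.4,"y": 0,"z": 0,"twist": 0},
  ],
)

```text
time: 3.55
tcp_pos: [0.525, 0.3663, 0.0813]
eef_rot: [[-0.001, -0.003, 1.0], [-1.0, -0.011, -0.001], [0.011, -1.0, -0.003]]
ft_force: [-2.7, -28.5, 12.2]
opening: 0.0403
```

>>> jog_arm(
  series=[
    {"x": -0.2,"y": 0,"z": 0,"twist": 0},
    {"x": -0.3,"y": 0,"z": 0,"twist": 0},
  ],
)

```text
time: 3.75
tcp_pos: [0.525, 0.3665, 0.0813]
eef_rot: [[-0.002, -0.004, 1.0], [-1.0, -0.015, -0.002], [0.015, -1.0, -0.004]]
ft_force: [-5.1, -36.2, 16.0]
opening: 0.0398
```

The stop is felt at y=0.366. That puts the saw's centre at about (0.525, 0.207), which matches the tray front edge I saw at y=0.053. Now I'll back off, rise and view the tray from two places.

>>> jog_arm(
  series=[
    {"x": 2,"y": 0,"z": 0,"twist": 0},
    {"x": 4,"y": -3,"z": 0,"twist": 0},
    {"x": 8,"y": -6,"z": 0,"twist": 0},
    {"x": 12,"y": -9,"z": 0,"twist": 0},
    {"x": 16,"y": -12,"z": 0,"twist": 0},
    {"x": 20,"y": -15,"z": -2,"twist": 0},
    {"x": 22,"y": -17,"z": -4,"twist": 0},
    {"x": 22,"y": -17,"z": -4,"twist": 0},
    {"x": 22,"y": -17,"z": -4,"twist": 0},
  ],
  claw=8.7,
)

```text
time: 4.65
tcp_pos: [0.4854, 0.1551, 0.2524]
eef_rot: [[-0.001, 0.003, 1.0], [-1.0, 0.001, -0.001], [-0.001, -1.0, 0.003]]
ft_force: [0.5, 1.2, -0.5]
opening: 0.0865
```

```bash
python3 - <<'E'
from h import *
import pickle
s,im=snap('wrist','e1'); print(s['tcp_pos'],s['ft_force'],s['time'])
pickle.dump(s,open('e1.p','wb'))
E
```

```text
[0.48543601 0.15513084 0.25239644] [ 0.45130245  1.20980874 -0.50656323] 4.65
```

>>> jog_arm(
  series=[
    {"x": 0,"y": 0,"z": 5,"twist": 0},
    {"x": 0,"y": 0,"z": 9,"twist": 0},
    {"x": 0,"y": 0,"z": 9,"twist": 0},
    {"x": 0,"y": 0,"z": 9,"twist": 0},
  ],
)

```text
time: 5.1
tcp_pos: [0.5748, 0.1559, 0.2485]
eef_rot: [[0.001, -0.005, 1.0], [-1.0, -0.0, 0.001], [0.0, -1.0, -0.005]]
ft_force: [-0.3, -0.4, -0.6]
opening: 0.087
```

```bash
python3 - <<'E'
from h import *
import pickle
s,im=snap('wrist','e2'); print(s['tcp_pos'],s['ft_force'],s['time'])
pickle.dump(s,open('e2.p','wb'))
snap('scene','e3')
for k in ['e1','e2']:
    a=cv2.imread(f'pics/{k}.png'); cv2.imwrite(f'pics/{k}z.png',cv2.resize(a[0:260],(800,406)))
E
```

```text
[0.57479012 0.15586192 0.24852119] [-0.33831418 -0.44225608 -0.58249271] 5.1
```

View pics/e1z.png

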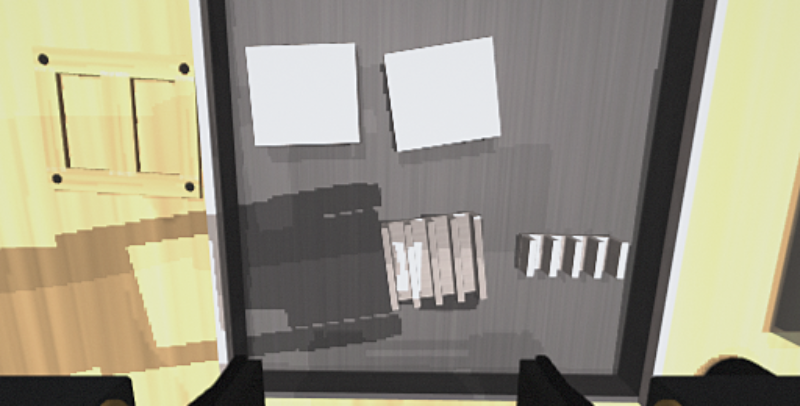

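View pics/e2z.png

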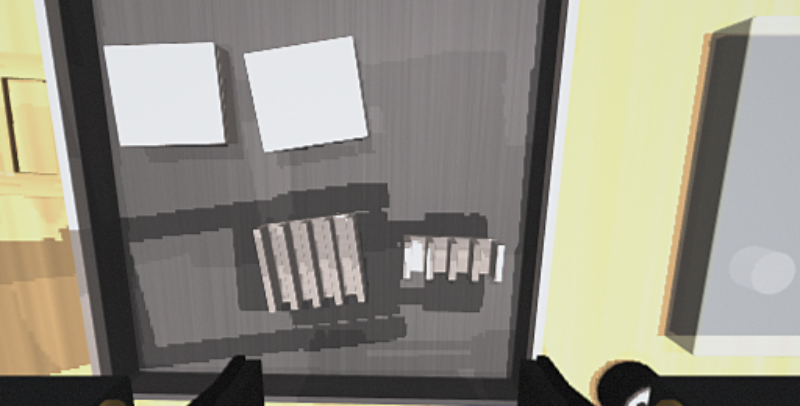

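View pics/e3.png

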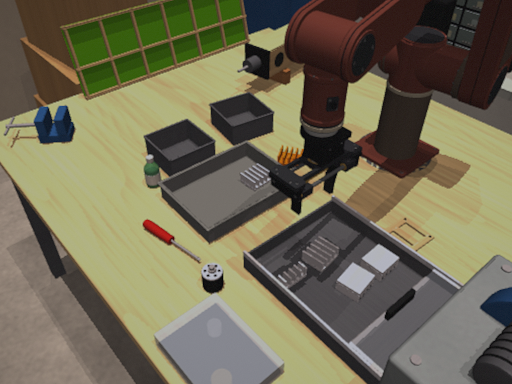

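The wrist view shows two fins-down sinks at e1z (303,95) and (443,95), one fins-up sink at (435,262) and one offcut at (572,257). Triangulating their corners next.

```bash
python3 - <<'E'
from h import *
import pickle
np.set_printoptions(precision=4,suppress=True)
S={k:pickle.load(open(k+'.p','rb')) for k in('e1','e2')}
f=1.5625
P={'D1':([(247,46),(355,43),(358,143),(256,145)],[(105,46),(215,42),(227,144),(120,146)]),
'D2':([(384,55),(492,38),(500,134),(398,151)],[(245,54),(352,38),(368,135),(264,152)]),
'U':([(383,222),(482,215),(484,298),(397,309)],[(255,231),(353,214),(365,301),(271,311)]),
'O':([(517,235),(628,240),(626,278),(518,268)],[(405,238),(503,245),(500,282),(404,277)])}
for k,(a,b) in P.items():
    X=[]
    for p,q in zip(a,b):
        x,r=tri([ray('wrist',(p[0]/f,p[1]/f),S['e1']),ray('wrist',(q[0]/f,q[1]/f),S['e2'])]); X.append(x); print(k,x,round(r[0],4),plane('wrist',(p[0]/f,p[1]/f),.037,S['e1'])[:2],plane('wrist',(q[0]/f,q[1]/f),.037,S['e2'])[:2])
    X=np.array(X); 
    Z=np.array([ [plane('wrist',(p[0]/f,p[1]/f),.037,S[e]) for p in pp] for e,pp in (('e1',a),('e2',b))])
    for Q in (X,Z[0],Z[1]): 
        u=(Q[1]-Q[0]+Q[2]-Q[3])/2; v=(Q[0]-Q[3]+Q[1]-Q[2])/2
        print('  c',Q.mean(0),'len',np.linalg.norm(u),np.linalg.norm(v),'yaw',np.arctan2(u[1],u[0]),np.arctan2(-v[0],v[1]))
E
```

```text
D1 [0.396  0.2937 0.0378] 0.0002 [0.3958 0.294 ] [0.3956 0.2936]
D1 [0.4635 0.2964 0.0338] 0.0001 [0.4637 0.2957] [0.4645 0.2959]
D1 [0.464  0.2356 0.0283] 0.0002 [0.4645 0.2357] [0.4666 0.2353]
D1 [0.3979 0.2342 0.0402] 0.0002 [0.3971 0.2345] [0.3963 0.234 ]
  c [0.4303 0.2649 0.035 ] len 0.06725007759340476 0.060184490448921144 yaw 0.030431377713461664 0.019692740450285677
  c [0.4303 0.2649 0.037 ] len 0.06760160740354734 0.05978485441866838 yaw 0.021562264723464255 0.017511414811884077
  c [0.4308 0.2647 0.037 ] len 0.06959923927418676 0.06016761092612134 yaw 0.0260079854269594 0.02340726825666143
D2 [0.4818 0.2894 0.0339] 0.0002 [0.4818 0.2888] [0.4826 0.2891]
D2 [0.5496 0.2985 0.0364] 0.0002 [0.5495 0.2985] [0.5496 0.2982]
D2 [0.5587 0.2412 0.0328] 0.0001 [0.5578 0.2413] [0.5589 0.241 ]
D2 [0.4908 0.2304 0.0384] 0.0001 [0.4909 0.2306] [0.4905 0.2303]
  c [0.5202 0.2649 0.0354] len 0.06854582903878459 0.058812208903812065 yaw 0.1450157832169035 0.15517901007402957
  c [0.52   0.2648 0.037 ] len 0.06807204111641939 0.05837430698921699 yaw 0.15042799897512918 0.14969064592226033
 
[... 614 characters left out ...]
.037 ] len 0.06804926538588252 0.059863233368419665 yaw 0.14256230606991618 0.12296101918872715
O [ 0.5846  0.1668 -0.0076] 0.0006 [0.5735 0.1746] [0.5836 0.1737]
O [0.6508 0.1701 0.0376] 0.001 [0.651 0.171] [0.651 0.169]
O [0.6484 0.1458 0.0471] 0.0005 [0.653  0.1439] [0.6506 0.1427]
O [0.5835 0.1419 0.0082] 0.0027 [0.5758 0.1512] [0.5831 0.1462]
  c [0.6168 0.1562 0.0213] len 0.07797453517817034 0.027715268473982355 yaw 0.0548550826288036 -0.07115110939320167
  c [0.6133 0.1602 0.037 ] len 0.07751221985334236 0.02537903336891303 yaw -0.07046574307357047 0.08581306965143647
  c [0.6171 0.1579 0.037 ] len 0.06757640131557142 0.026892383629235864 yaw -0.060302854692004394 -0.01696778206578974
```

Top heights triangulate to about 37 mm, as expected. I take the fins-up sink U at (0.5185, 0.155), yaw 0.13, first, with the jaws across its 60 mm ends.

>>> jog_arm(
  series=[
    {"x": 0.1,"y": 2,"z": -1,"twist": 0.14},
    {"x": 0.1,"y": 4,"z": -2,"twist": 0.28},
    {"x": 0.1,"y": 6,"z": -3,"twist": 0.42},
    {"x": 0.1,"y": 8,"z": -4,"twist": 0.56},
    {"x": 0.1,"y": 10,"z": -5,"twist": 0.7},
    {"x": 0.1,"y": 12,"z": -5.6,"twist": 0.84},
    {"x": 0.1,"y": 14,"z": -5.6,"twist": 0.98},
    {"x": 0.1,"y": 15.8,"z": -5.6,"twist": 1.12},
    {"x": 0.1,"y": 15.8,"z": -5.6,"twist": 1.26},
    {"x": 0.1,"y": 15.8,"z": -5.6,"twist": 1.4},
    {"x": 0.1,"y": 15.8,"z": -5.6,"twist": 1.44},
    {"x": 0.1,"y": 15.8,"z": -5.6,"twist": 1.44},
    {"x": 0.1,"y": 15.8,"z": -5.6,"twist": 1.44},
  ],
  claw=8.7,
)

```text
time: 6.5
tcp_pos: [0.5186, 0.1544, 0.094]
eef_rot: [[-0.991, 0.001, 0.132], [-0.132, 0.0, -0.991], [-0.001, -1.0, -0.0]]
ft_force: [0.6, 0.7, -0.7]
opening: 0.0868
```

```bash
python3 - <<'E'
from h import *
s,im=snap('wrist','f1'); print(s['tcp_pos'],s['ft_force'],s['q'])
S,im=snap('scene','f2'); cv2.imwrite('pics/f2z.png',cv2.resize(im[150:384,220:490],None,fx=2.5,fy=2.5))
E
```

```text
[0.5186267  0.1543632  0.09396878] [ 0.5529982   0.73118865 -0.71577917] [1.43460310e-01 1.78266318e-01 1.87069301e+00 1.04627806e-04
 1.09194569e+00 1.58146888e+00]
```

View pics/f1.png

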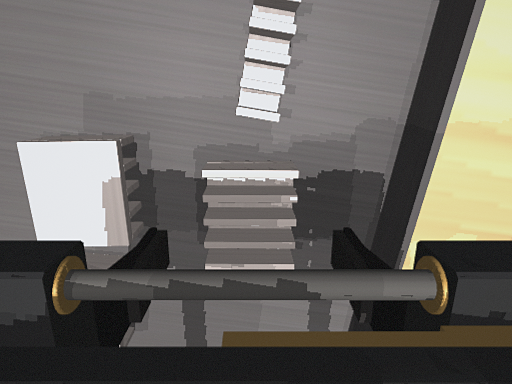

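View pics/f2z.png

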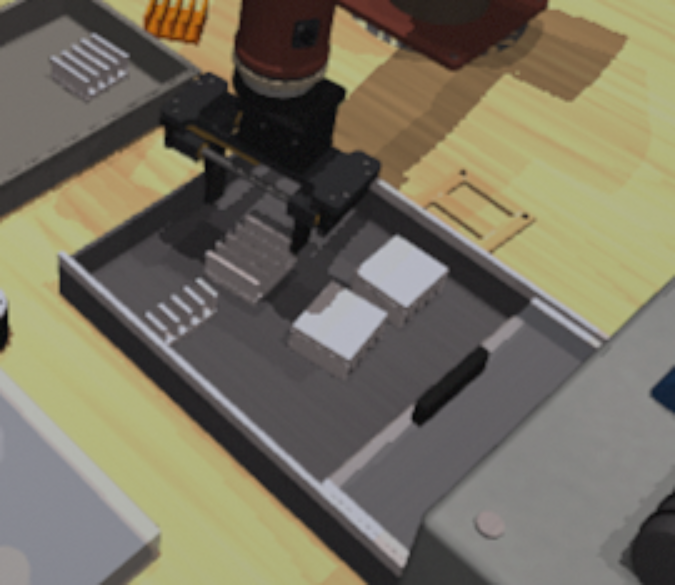

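The sink is centred between the fingers at f1 (250,220) with its fins level in the image. Descending and gripping.

>>> jog_arm(
  series=[
    {"x": 0,"y": 2.5,"z": 0,"twist": 0},
    {"x": 0,"y": 4.5,"z": 0,"twist": 0},
    {"x": 0,"y": 6,"z": 0,"twist": 0},
    {"x": 0,"y": 6.6,"z": 0,"twist": 0},
    {"x": 0,"y": 6.6,"z": 0,"twist": 0},
  ],
)

```text
time: 7.1
tcp_pos: [0.5183, 0.1539, 0.0267]
eef_rot: [[-0.991, -0.002, 0.131], [-0.131, -0.0, -0.991], [0.002, -1.0, 0.0]]
ft_force: [-1.8, 0.2, 0.1]
opening: 0.087
```

>>> jog_arm(
  series=[
    {"x": 0,"y": 0,"z": 0,"twist": 0},
    {"x": 0,"y": 0,"z": 0,"twist": 0},
    {"x": 0,"y": 0,"z": 0,"twist": 0},
    {"x": 0,"y": 0,"z": 0,"twist": 0},
    {"x": 0,"y": 0,"z": 0,"twist": 0},
    {"x": 0,"y": 0,"z": 0,"twist": 0},
  ],
  claw=5,
)

```text
time: 7.7
tcp_pos: [0.5194, 0.1541, 0.0281]
eef_rot: [[-0.991, 0.001, 0.13], [-0.13, 0.0, -0.991], [-0.001, -1.0, -0.0]]
ft_force: [-1.1, 0.7, 4.0]
opening: 0.0595
```

>>> jog_arm(
  series=[
    {"x": 0,"y": -3,"z": 0,"twist": 0},
    {"x": 0,"y": -6.5,"z": 0,"twist": 0},
    {"x": 0,"y": -9,"z": 2,"twist": 0},
    {"x": -1,"y": -10,"z": 6,"twist": 0.03},
    {"x": -2,"y": -10,"z": 10,"twist": 0.05},
    {"x": -3,"y": -10,"z": 14,"twist": 0.07},
    {"x": -4,"y": -10,"z": 18,"twist": 0.09},
    {"x": -5,"y": -10,"z": 22,"twist": 0.11},
    {"x": -6,"y": -10,"z": 26,"twist": 0.13},
    {"x": -6.1,"y": -10,"z": 30,"twist": 0.13},
    {"x": -6.1,"y": -10,"z": 33,"twist": 0.13},
    {"x": -6.1,"y": -10,"z": 34,"twist": 0.13},
    {"x": -6.1,"y": -10,"z": 34,"twist": 0.13},
    {"x": -6.1,"y": -10,"z": 34,"twist": 0.13},
  ],
)

```text
time: 9.1
tcp_pos: [0.6233, -0.1741, 0.1268]
eef_rot: [[-1.0, -0.001, 0.001], [-0.001, 0.001, -1.0], [0.001, -1.0, -0.001]]
ft_force: [-0.0, -0.1, -1.4]
opening: 0.0596
```

```bash
python3 - <<'E'
from h import *
import pickle
s,im=snap('wrist','g1'); print(s['tcp_pos'],s['ft_force'],s['q'],s['opening'])
pickle.dump(s,open('g1.p','wb'))
S,im=snap('scene','g2'); cv2.imwrite('pics/g2z.png',cv2.resize(im[60:290,130:400],None,fx=2.5,fy=2.5))
E
```

```text
[ 0.62327577 -0.17406784  0.12684022] [-0.0237441  -0.08633282 -1.35366363] [-3.94408848e-01  3.72271352e-01  1.56262431e+00  6.53951777e-04
  1.20835539e+00  1.17532401e+00] 0.05960368206088101
```

View pics/g1.png

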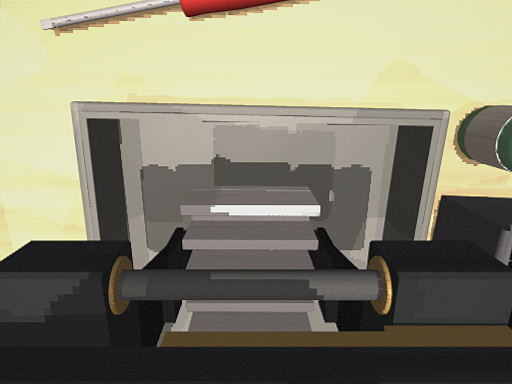

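View pics/g2z.png

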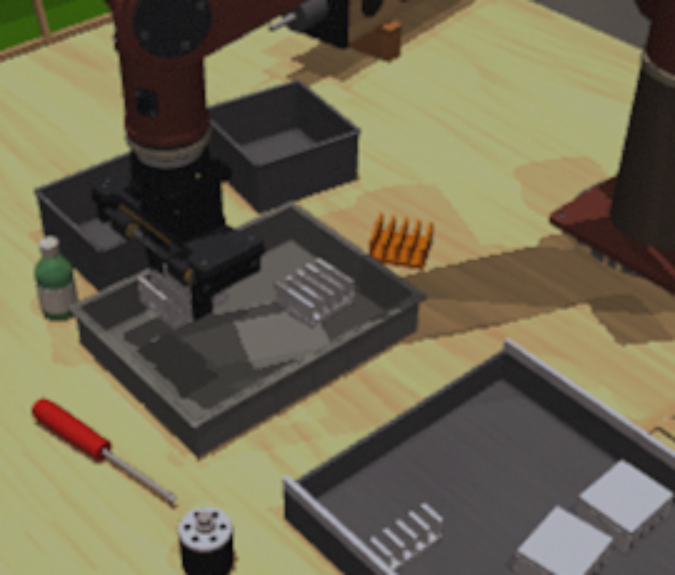

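The sink is held over the tote at g1 (250,215), and the tote's far rim runs (72,102)–(447,110). Checking the rim position before lowering.

```bash
python3 - <<'E'
from h import *
import pickle
s=pickle.load(open('g1.p','rb'))
for p in [(72,102),(447,110)]: print(plane('wrist',p,.055,s))
E
```

```text
[ 0.69591157 -0.06349333  0.055     ]
[ 0.69134943 -0.29801277  0.055     ]
```

>>> jog_arm(
  series=[
    {"x": -0.3,"y": 3,"z": 0.3,"twist": 0.015},
    {"x": -0.3,"y": 6,"z": 0.3,"twist": 0.015},
    {"x": -0.3,"y": 8.5,"z": 0.3,"twist": 0.015},
    {"x": -0.3,"y": 9.5,"z": 0.3,"twist": 0.015},
    {"x": -0.3,"y": 9.7,"z": 0.3,"twist": 0.015},
    {"x": -0.3,"y": 9.7,"z": 0.3,"twist": 0.015},
  ],
)

```text
time: 9.8
tcp_pos: [0.6274, -0.1777, 0.0314]
eef_rot: [[-1.0, 0.001, -0.013], [0.013, -0.0, -1.0], [-0.001, -1.0, 0.0]]
ft_force: [0.4, 0.1, -0.7]
opening: 0.0598
```

>>> jog_arm(
  series=[
    {"x": 0,"y": 0.2,"z": 0,"twist": 0},
    {"x": 0,"y": 0.2,"z": 0,"twist": 0},
    {"x": 0,"y": 0.2,"z": 0,"twist": 0},
  ],
)

```text
time: 10.1
tcp_pos: [0.6274, -0.1784, 0.0296]
eef_rot: [[-1.0, 0.001, -0.014], [0.014, -0.001, -1.0], [-0.001, -1.0, 0.001]]
ft_force: [-0.5, -0.6, -1.3]
opening: 0.0593
```

>>> jog_arm(
  series=[
    {"x": 0,"y": 0.15,"z": 0,"twist": 0},
    {"x": 0,"y": 0.3,"z": 0,"twist": 0},
    {"x": 0,"y": 0.3,"z": 0,"twist": 0},
  ],
)

```text
time: 10.4
tcp_pos: [0.6273, -0.1784, 0.0271]
eef_rot: [[-1.0, 0.001, -0.014], [0.014, -0.0, -1.0], [-0.001, -1.0, 0.0]]
ft_force: [-3.4, 1.0, 7.1]
opening: 0.0593
```

Contact at the expected height. Releasing and rising to view the tote from two places.

>>> jog_arm(
  series=[
    {"x": 0,"y": 0,"z": 0,"twist": 0},
    {"x": 0,"y": 0,"z": 0,"twist": 0},
    {"x": 0,"y": 0,"z": 0,"twist": 0},
    {"x": 0,"y": 0,"z": 0,"twist": 0},
    {"x": 0,"y": -2,"z": 0,"twist": 0},
    {"x": 0,"y": -5,"z": 0,"twist": 0},
    {"x": 2,"y": -9,"z": 1,"twist": 0},
    {"x": 5,"y": -13,"z": 2,"twist": 0},
    {"x": 8,"y": -17,"z": 3,"twist": 0},
    {"x": 11,"y": -21,"z": 4,"twist": 0},
    {"x": 11.5,"y": -22,"z": 4,"twist": 0},
    {"x": 11.5,"y": -22,"z": 4,"twist": 0},
    {"x": 11.5,"y": -22,"z": 4,"twist": 0},
  ],
  claw=8.7,
)

```text
time: 11.7
tcp_pos: [0.5113, -0.2161, 0.2444]
eef_rot: [[-1.0, -0.001, -0.014], [0.014, 0.001, -1.0], [0.001, -1.0, -0.001]]
ft_force: [-0.7, -0.1, -0.9]
opening: 0.087
```

```bash
python3 - <<'E'
from h import *
import pickle
s,im=snap('wrist','i1'); print(s['tcp_pos'],s['ft_force'],s['time'])
pickle.dump(s,open('i1.p','wb'))
E
```

```text
[ 0.51131475 -0.21612158  0.24441362] [-0.70187643 -0.08959287 -0.9486127 ] 11.7
```

>>> jog_arm(
  series=[
    {"x": 0,"y": 0,"z": -4,"twist": 0},
    {"x": 0,"y": 0,"z": -8,"twist": 0},
    {"x": 0,"y": 0,"z": -8,"twist": 0},
    {"x": 0,"y": 0,"z": -8,"twist": 0},
  ],
)

```text
time: 12.15
tcp_pos: [0.5122, -0.1351, 0.2433]
eef_rot: [[-1.0, -0.003, -0.011], [0.011, 0.001, -1.0], [0.003, -1.0, -0.001]]
ft_force: [-0.6, -0.5, 0.5]
opening: 0.0871
```

```bash
python3 - <<'E'
from h import *
import pickle
s,im=snap('wrist','i2'); print(s['tcp_pos'],s['ft_force'],s['time'])
pickle.dump(s,open('i2.p','wb'))
for k in ['i1','i2']:
    a=cv2.imread(f'pics/{k}.png'); cv2.imwrite(f'pics/{k}z.png',cv2.resize(a[30:270,100:430],(792,576)))
E
```

```text
[ 0.51223758 -0.13508009  0.24333847] [-0.58789896 -0.54624743  0.54479027] 12.15
```

View pics/i1z.png

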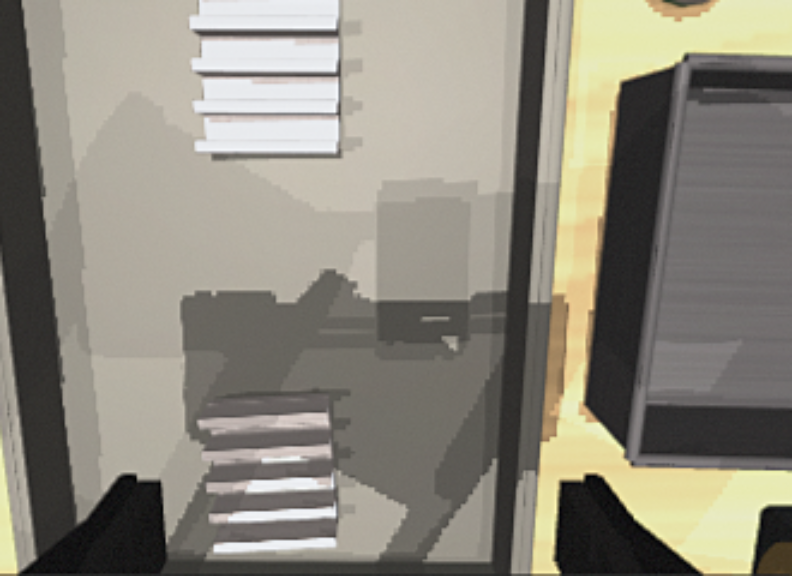

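View pics/i2z.png

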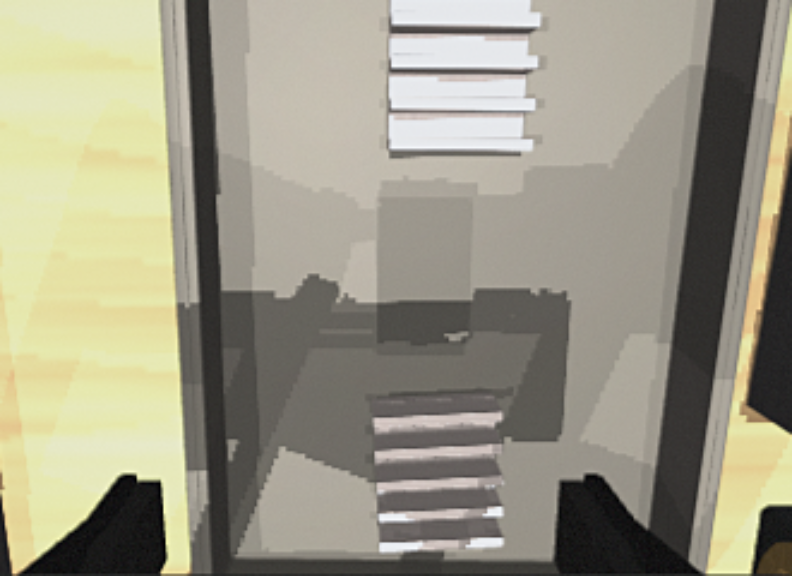

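```bash
python3 - <<'E'
import cv2
a=cv2.imread('pics/i1.png');b=cv2.imread('pics/i2.png')
cv2.imwrite('pics/j1.png',cv2.hconcat([cv2.resize(a[0:110,165:255],None,fx=4.4,fy=5,interpolation=0),cv2.resize(b[0:110,250:340],None,fx=4.4,fy=5,interpolation=0)]))
cv2.imwrite('pics/j2.png',cv2.hconcat([cv2.resize(a[185:265,170:250],None,fx=5,fy=7,interpolation=0),cv2.resize(b[185:265,245:325],None,fx=5,fy=7,interpolation=0)]))
E
```

```text
(no output)
```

View pics/j1.png

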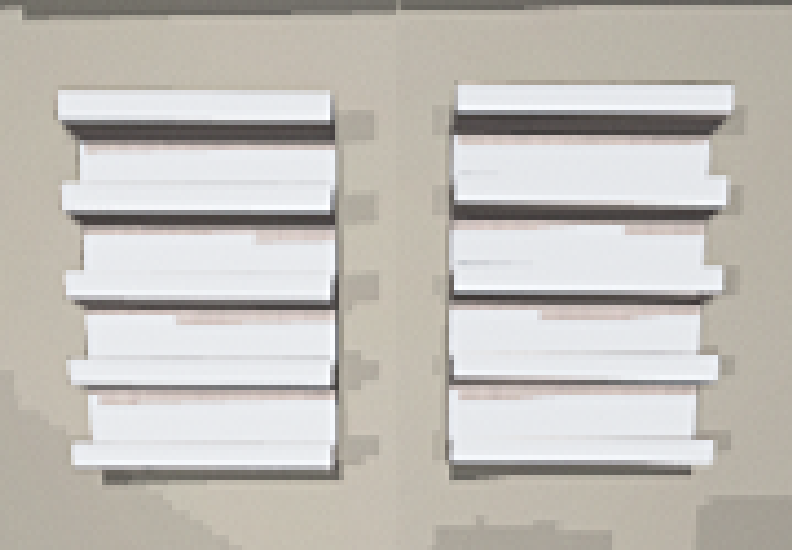

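View pics/j2.png

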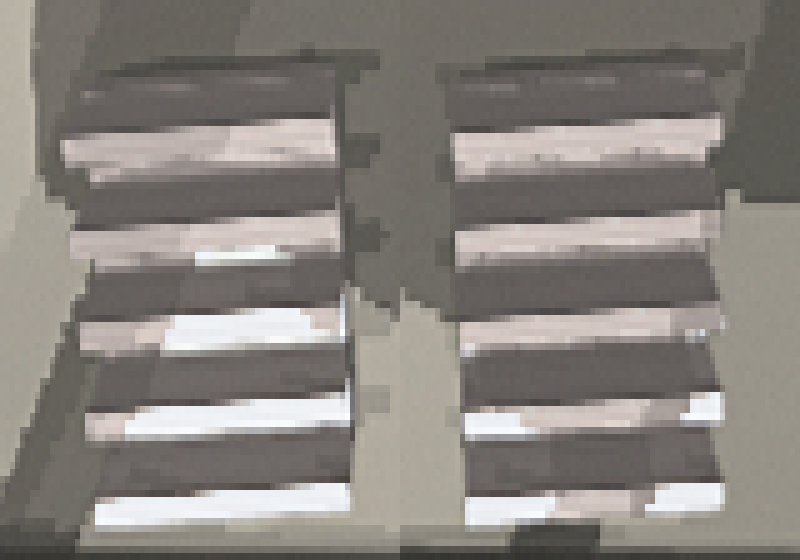

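```bash
cat > m.py <<'E'
from h import *
import pickle
np.set_printoptions(precision=4,suppress=True)
def quad(n,QS,z,names):
    # QS: list (state, 4 px: +x/+y, +x/-y, -x/-y, -x/+y)
    X=np.array([tri([ray('wrist',q[i],s) for s,q in QS])[0] for i in range(4)])
    for lab,Q in [('tri',X)]+[(nm,np.array([plane('wrist',p,z,s) for p in q])) for nm,(s,q) in zip(names,QS)]:
        u=(Q[0]-Q[3]+Q[1]-Q[2])/2; v=(Q[0]-Q[1]+Q[3]-Q[2])/2
        print(n,lab,'c',Q.mean(0),'len',round(np.linalg.norm(u),4),round(np.linalg.norm(v),4),'yaw',np.round([np.arctan2(u[1],u[0]),np.arctan2(-v[0],v[1])],3))
E
python3 - <<'E'
from m import *
A=pickle.load(open('i1.p','rb'));B=pickle.load(open('i2.p','rb'))
a=lambda x,y:(165+x/4.4,y/5); b=lambda x,y:(250+(x-396)/4.4,y/5)
quad('U',[(A,[a(57,90),a(330,90),a(338,467),a(72,467)]),(B,[b(457,85),b(735,84),b(714,465),b(449,464)])],.036,['1','2'])
a=lambda x,y:(170+x/5,185+y/7); b=lambda x,y:(245+(x-400)/5,185+y/7)
quad('S',[(A,[a(60,142),a(333,119),a(350,510),a(95,530)]),(B,[b(452,133),b(722,114),b(723,508),b(465,528)])],.036,['1','2'])
E
```

```text
U tri c [ 0.6243 -0.1794  0.0374] len 0.0685 0.06 yaw [-0.011 -0.018]
U 1 c [ 0.6246 -0.1793  0.036 ] len 0.0689 0.0602 yaw [-0.01  -0.014]
U 2 c [ 0.6245 -0.1796  0.036 ] len 0.069 0.0603 yaw [-0.02  -0.011]
S tri c [ 0.4391 -0.1725  0.0367] len 0.0688 0.0601 yaw [0.037 0.041]
S 1 c [ 0.4385 -0.1723  0.036 ] len 0.0686 0.0604 yaw [0.04  0.049]
S 2 c [ 0.439  -0.1725  0.036 ] len 0.0693 0.06 yaw [0.041 0.047]
```

Fit check: lengths come out at 69 and 60 mm and heights at about 36–37 mm, so U is at (0.6244, -0.1794) and the tote's own sink S at (0.439, -0.1725). Now fetching fins-down sink D2.

>>> jog_arm(
  series=[
    {"x": 0,"y": 0,"z": -3,"twist": -0.02},
    {"x": 0,"y": 0,"z": -7,"twist": -0.04},
    {"x": 0,"y": 0,"z": -11,"twist": -0.06},
    {"x": 0,"y": 2,"z": -15,"twist": -0.08},
    {"x": -0.2,"y": 4,"z": -19,"twist": -0.1},
    {"x": -0.4,"y": 6,"z": -23,"twist": -0.12},
    {"x": -0.4,"y": 8,"z": -27,"twist": -0.14},
    {"x": -0.4,"y": 10,"z": -31,"twist": -0.16},
    {"x": -0.4,"y": 11,"z": -35,"twist": -0.16},
    {"x": -0.4,"y": 12,"z": -38.5,"twist": -0.16},
    {"x": -0.4,"y": 12,"z": -40,"twist": -0.16},
    {"x": -0.4,"y": 12,"z": -40,"twist": -0.16},
    {"x": -0.4,"y": 12,"z": -40,"twist": -0.16},
  ],
)

```text
time: 13.5
tcp_pos: [0.5226, 0.2623, 0.1254]
eef_rot: [[-0.989, -0.0, 0.145], [-0.145, -0.001, -0.989], [0.0, -1.0, 0.001]]
ft_force: [0.2, -0.7, -0.2]
opening: 0.0869
```

```bash
python3 - <<'E'
from m import *
s,im=snap('wrist','k1'); print(s['tcp_pos'],s['ft_force'],s['time'],np.arctan2(s['eef_rot'][0,2],-s['eef_rot'][1,2]))
pickle.dump(s,open('k1.p','wb'))
E
```

```text
[0.5226 0.2623 0.1254] [ 0.2375 -0.7306 -0.2051] 13.5 0.14559165395887205
```

View pics/k1.png

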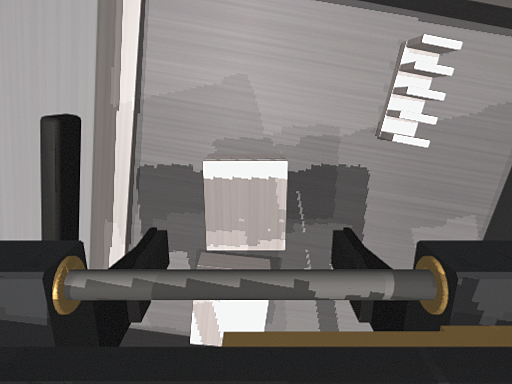

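D2 is at k1 (245,205), square in the view and slightly left of centre. Measuring it in this twisted view.

```bash
python3 - <<'E'
from m import *
s=pickle.load(open('k1.p','rb'))
quad('D2',[(s,[(203,160),(287,160),(285.5,250),(205,251)])],.037,['1']) if 0 else None
Q=np.array([plane('wrist',p,.037,s) for p in [(203.5,161),(288,160.5),(286,249.5),(205,250)]])
u=(Q[0]-Q[3]+Q[1]-Q[2])/2; v=(Q[0]-Q[1]+Q[3]-Q[2])/2
c=Q.mean(0);print(c,np.linalg.norm(u),np.linalg.norm(v),np.arctan2(u[1],u[0]),np.arctan2(-v[0],v[1]))
print((c-s['tcp_pos'])@s['eef_rot']*100)
E
```

```text
[0.5202 0.2646 0.037 ] 0.0689401204404897 0.06074721692101586 0.139782222788648 0.1519563172170252
[ 0.2002  8.8417 -0.2647]
```

>>> jog_arm(
  series=[
    {"x": 0.2,"y": 2,"z": -0.25,"twist": 0},
    {"x": 0.2,"y": 5,"z": -0.25,"twist": 0},
    {"x": 0.2,"y": 7,"z": -0.25,"twist": 0},
    {"x": 0.2,"y": 7.5,"z": -0.25,"twist": 0},
    {"x": 0.2,"y": 7.5,"z": -0.25,"twist": 0},
    {"x": 0.2,"y": 7.5,"z": -0.25,"twist": 0},
  ],
)

```text
time: 14.15
tcp_pos: [0.521, 0.2652, 0.052]
eef_rot: [[-0.99, 0.002, 0.144], [-0.144, 0.001, -0.99], [-0.002, -1.0, -0.0]]
ft_force: [0.6, 0.2, 0.7]
opening: 0.0874
```

>>> jog_arm(
  series=[
    {"x": 0,"y": 0.25,"z": 0,"twist": 0},
    {"x": 0,"y": 0.25,"z": 0,"twist": 0},
    {"x": 0,"y": 0.25,"z": 0,"twist": 0},
  ],
)

```text
time: 14.45
tcp_pos: [0.5201, 0.2657, 0.0486]
eef_rot: [[-0.989, 0.001, 0.145], [-0.145, 0.0, -0.989], [-0.001, -1.0, -0.0]]
ft_force: [-0.5, 0.7, 0.0]
opening: 0.0871
```

>>> jog_arm(
  series=[
    {"x": 0,"y": 0,"z": 0,"twist": 0},
    {"x": 0,"y": 0,"z": 0,"twist": 0},
    {"x": 0,"y": 0,"z": 0,"twist": 0},
    {"x": 0,"y": 0,"z": 0,"twist": 0},
    {"x": 0,"y": 0,"z": 0,"twist": 0},
    {"x": 0,"y": 0,"z": 0,"twist": 0},
  ],
  claw=5,
)

```text
time: 15.05
tcp_pos: [0.5197, 0.2656, 0.048]
eef_rot: [[-0.989, -0.0, 0.145], [-0.145, -0.0, -0.989], [0.0, -1.0, 0.0]]
ft_force: [-0.5, 0.2, -0.0]
opening: 0.0593
```

>>> jog_arm(
  series=[
    {"x": 0,"y": -3,"z": 0,"twist": 0},
    {"x": 0,"y": -6,"z": 0,"twist": 0},
    {"x": 0,"y": -8,"z": 0,"twist": 0},
    {"x": 0,"y": -8,"z": 0,"twist": 0},
    {"x": 0,"y": -8,"z": 0,"twist": 0},
  ],
)

```text
time: 15.55
tcp_pos: [0.5195, 0.2655, 0.1275]
eef_rot: [[-0.989, -0.0, 0.145], [-0.145, -0.0, -0.989], [0.0, -1.0, 0.0]]
ft_force: [0.6, -0.4, -1.4]
opening: 0.0597
```

```bash
python3 - <<'E'
from m import *
s,im=snap('wrist','l1'); print(s['tcp_pos'],s['ft_force'],s['opening'])
pickle.dump(s,open('l1.p','wb'))
S,im=snap('scene','l2'); cv2.imwrite('pics/l2z.png',cv2.resize(im[150:384,220:490],None,fx=2.5,fy=2.5))
E
```

```text
[0.5195 0.2655 0.1275] [ 0.5996 -0.3824 -1.3822] 0.05966422411739983
```

View pics/l1.png

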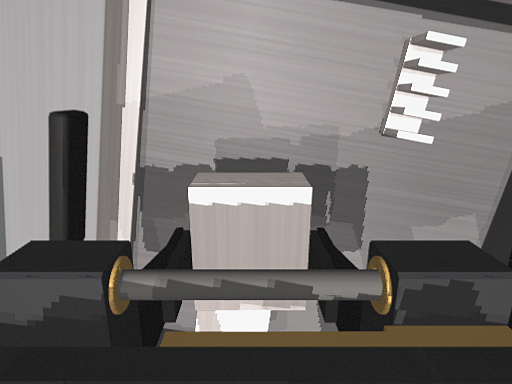

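View pics/l2z.png

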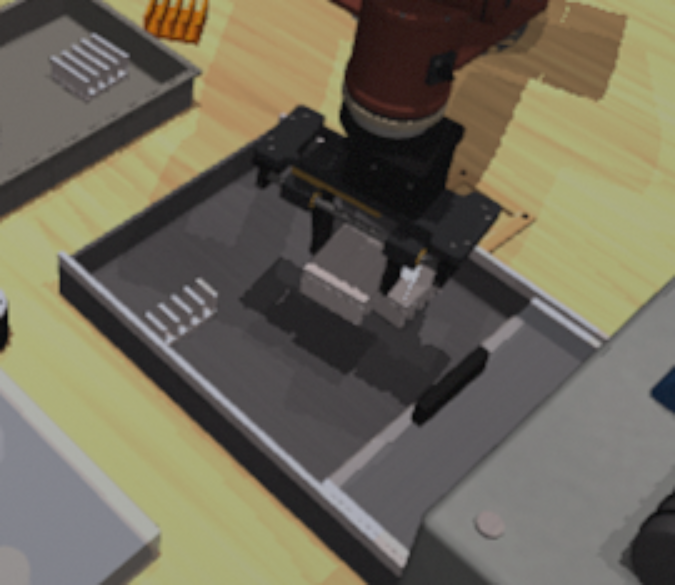

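D2 is held: its base face in l1 runs from row 186 (cols 188–311) to row 309. Working out its offset in the hand.

```bash
python3 - <<'E'
from m import *
s=pickle.load(open('l1.p','rb')); z=s['tcp_pos'][2]-.048+.037
for r in (186,309):
    X=plane('wrist',(250,r),z,s); print(r,(X-s['tcp_pos'])@s['eef_rot']*100)
for p in ((188.5,187),(311.5,186)):
    X=plane('wrist',p,z,s); print(p,(X-s['tcp_pos'])@s['eef_rot']*100)
a=cv2.imread('pics/l1.png'); print([int(v) for v in a[300:318,250,1]],[int(v) for v in a[180:192,250,1]])
E
```

```text
186 [-3.5131  1.0995  0.0471]
309 [3.3527 1.1005 0.0511]
(188.5, 187) [-3.4624  1.0995 -2.9092]
(311.5, 186) [-3.5139  1.0995  3.0012]
[175, 197, 192, 188, 212, 225, 227, 226, 225, 226, 248, 247, 246, 246, 246, 246, 246, 246] [133, 129, 132, 126, 126, 125, 108, 252, 251, 247, 246, 246]
```

```bash
python3 - <<'E'
from m import *
s=pickle.load(open('g1.p','rb')); z=s['tcp_pos'][2]-.0275+.037
a=cv2.imread('pics/g1.png'); cv2.imwrite('pics/g1z.png',cv2.resize(a[170:345,160:345],None,fx=4,fy=3.4,interpolation=0))
for r in range(184,194,2):
    X=plane('wrist',(250,r),z,s); print(r,(X-s['tcp_pos'])@s['eef_rot']*100)
for r in range(304,330,6):
    X=plane('wrist',(250,r),z,s); print(r,(X-s['tcp_pos'])@s['eef_rot']*100)
E
```

```text
184 [-4.1599 -0.9554  0.0446]
186 [-4.0738 -0.9553  0.0447]
188 [-3.9873 -0.9552  0.0447]
190 [-3.9005 -0.9551  0.0448]
192 [-3.8134 -0.955   0.0448]
304 [ 1.613 -0.948  0.048]
310 [ 1.9378 -0.9475  0.0481]
316 [ 2.2664 -0.9471  0.0483]
322 [ 2.599  -0.9467  0.0485]
328 [ 2.9356 -0.9463  0.0487]
```

View pics/g1z.png

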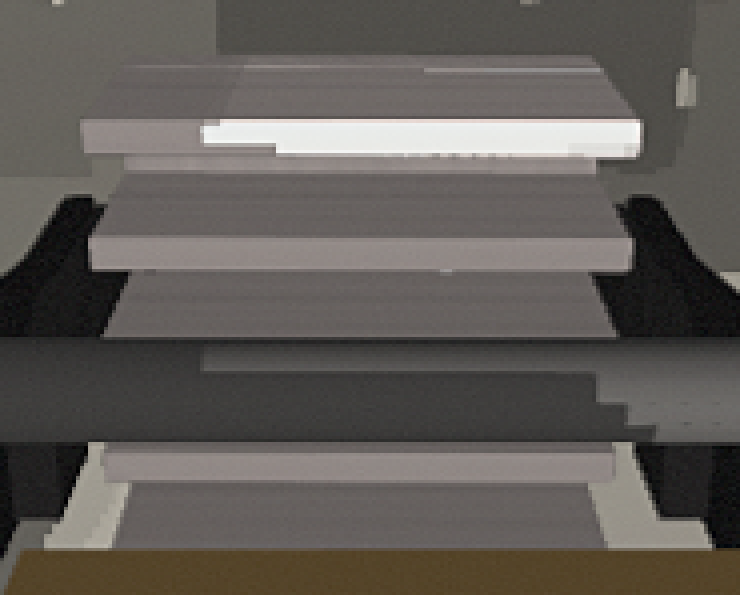

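Two independent estimates of U agree to within 1 mm, at x≈0.6247. Carrying D2 to TCP (0.616, -0.1785), yaw -0.014, which is half a pitch aside from U.

>>> jog_arm(
  series=[
    {"x": 0,"y": -1,"z": 2,"twist": 0},
    {"x": 0,"y": -1,"z": 6,"twist": 0.02},
    {"x": -0.3,"y": -1,"z": 10,"twist": 0.04},
    {"x": -0.6,"y": -1,"z": 14,"twist": 0.06},
    {"x": -1,"y": -1,"z": 18,"twist": 0.08},
    {"x": -1.5,"y": -1,"z": 22,"twist": 0.1},
    {"x": -2,"y": -1,"z": 26,"twist": 0.12},
    {"x": -2.5,"y": -1,"z": 30,"twist": 0.14},
    {"x": -3,"y": -1,"z": 34,"twist": 0.159},
    {"x": -3.1,"y": -1,"z": 38,"twist": 0.159},
    {"x": -3.1,"y": -1,"z": 42,"twist": 0.159},
    {"x": -3.1,"y": 0,"z": 44.5,"twist": 0.159},
    {"x": -3.1,"y": 0,"z": 45.3,"twist": 0.159},
    {"x": -3.1,"y": 0,"z": 45.3,"twist": 0.159},
    {"x": -3.1,"y": 0,"z": 45.3,"twist": 0.159},
  ],
)

```text
time: 17.15
tcp_pos: [0.6157, -0.177, 0.1271]
eef_rot: [[-1.0, -0.002, -0.013], [0.013, 0.001, -1.0], [0.002, -1.0, -0.001]]
ft_force: [0.4, 1.0, -1.5]
opening: 0.0595
```

```bash
python3 - <<'E'
from m import *
s,im=snap('wrist','n1'); print(s['tcp_pos'],s['ft_force'],s['opening'],np.arctan2(s['eef_rot'][0,2],-s['eef_rot'][1,2]))
pickle.dump(s,open('n1.p','wb'))
S,im=snap('scene','n2'); cv2.imwrite('pics/n2z.png',cv2.resize(im[100:230,140:300],None,fx=4.5,fy=4.5))
E
```

```text
[ 0.6157 -0.177   0.1271] [ 0.3924  0.9797 -1.5404] 0.059490829336984116 -0.01291351006459648
```

View pics/n1.png

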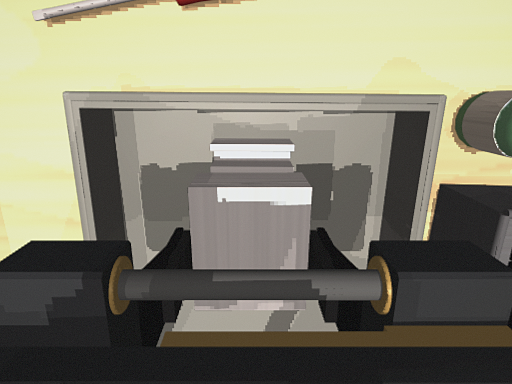

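View pics/n2z.png

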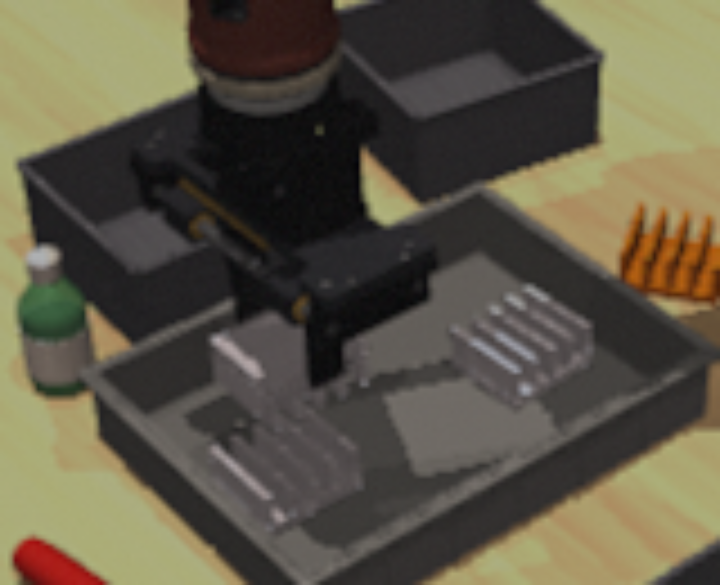

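In n1, U's outer fin shows above the held block at (252,146). Checking alignment from this picture.

```bash
python3 - <<'E'
from m import *
s=pickle.load(open('n1.p','rb'))
a=cv2.imread('pics/n1.png'); cv2.imwrite('pics/n1z.png',cv2.resize(a[130:200,180:320],None,fx=5,fy=7,interpolation=0))
print([int(v) for v in a[134:190,252,1]])
zt=s['tcp_pos'][2]-.011
for r in (138,142,144,146,152): print(r,plane('wrist',(252,r),.036,s))
for c in ((211,146),(294,146)): print(c,plane('wrist',c,.036,s))
for c in ((188.5,187),(311.5,187)): print(c,plane('wrist',c,zt,s))
E
```

```text
[152, 155, 156, 159, 134, 108, 103, 105, 103, 85, 232, 241, 237, 235, 236, 236, 230, 227, 234, 236, 235, 235, 237, 247, 174, 136, 114, 98, 96, 96, 96, 96, 109, 139, 140, 138, 136, 140, 125, 105, 102, 102, 105, 107, 102, 107, 107, 107, 100, 96, 103, 101, 83, 222, 240, 236]
138 [ 0.6637 -0.1795  0.036 ]
142 [ 0.6609 -0.1794  0.036 ]
144 [ 0.6595 -0.1794  0.036 ]
146 [ 0.658  -0.1794  0.036 ]
152 [ 0.6538 -0.1794  0.036 ]
(211, 146) [ 0.6584 -0.1505  0.036 ]
(294, 146) [ 0.6577 -0.209   0.036 ]
(188.5, 187) [ 0.6507 -0.1484  0.1161]
(311.5, 187) [ 0.65   -0.2075  0.1161]
```

View pics/n1z.png

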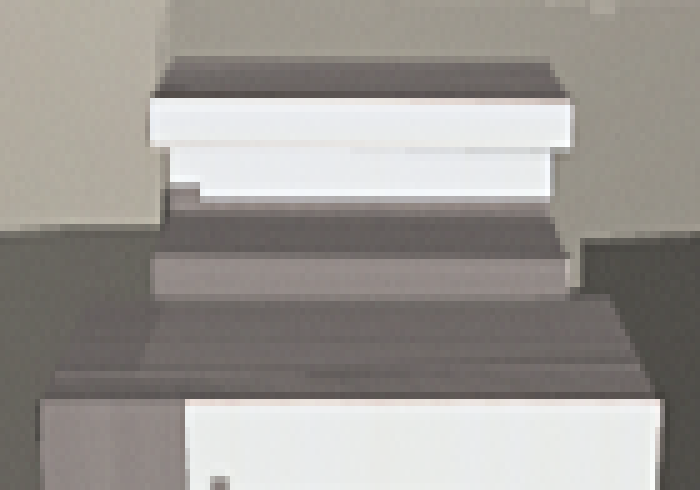

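D needs +1 mm in x and -1.5 mm in y. Correcting and descending.

>>> jog_arm(
  series=[
    {"x": -0.1,"y": 1.5,"z": 0.15,"twist": 0},
    {"x": -0.1,"y": 3,"z": 0.15,"twist": 0},
    {"x": -0.1,"y": 4,"z": 0.15,"twist": 0},
    {"x": -0.1,"y": 4,"z": 0.15,"twist": 0},
  ],
)

```text
time: 17.65
tcp_pos: [0.6151, -0.1785, 0.0846]
eef_rot: [[-1.0, -0.005, -0.013], [0.013, 0.002, -1.0], [0.005, -1.0, -0.002]]
ft_force: [0.2, -0.1, -1.5]
opening: 0.0595
```

>>> jog_arm(
  series=[
    {"x": 0,"y": 0.3,"z": 0,"twist": 0},
    {"x": 0,"y": 0.6,"z": 0,"twist": 0},
    {"x": 0,"y": 0.9,"z": 0,"twist": 0},
    {"x": 0,"y": 1.2,"z": 0,"twist": 0},
  ],
)

```text
time: 18.05
tcp_pos: [0.6175, -0.1798, 0.0763]
eef_rot: [[-1.0, 0.001, -0.013], [0.013, -0.0, -1.0], [-0.001, -1.0, 0.0]]
ft_force: [0.1, 0.0, -1.4]
opening: 0.0595
```

>>> jog_arm(
  series=[
    {"x": 0,"y": 0.3,"z": 0,"twist": 0},
    {"x": 0,"y": 0.6,"z": 0,"twist": 0},
    {"x": 0,"y": 0.9,"z": 0,"twist": 0},
  ],
)

```text
time: 18.35
tcp_pos: [0.6172, -0.1796, 0.0668]
eef_rot: [[-1.0, 0.0, -0.013], [0.013, -0.0, -1.0], [-0.0, -1.0, 0.0]]
ft_force: [0.1, 0.1, -1.9]
opening: 0.0595
```

>>> jog_arm(
  series=[
    {"x": 0,"y": 0.25,"z": 0,"twist": 0},
    {"x": 0,"y": 0.5,"z": 0,"twist": 0},
    {"x": 0,"y": 0.75,"z": 0,"twist": 0},
  ],
)

```text
time: 18.65
tcp_pos: [0.6172, -0.1797, 0.0594]
eef_rot: [[-1.0, 0.0, -0.013], [0.013, -0.0, -1.0], [-0.0, -1.0, 0.0]]
ft_force: [0.1, -0.1, -2.7]
opening: 0.0598
```

Interlacing freely, so I'll ease it the rest of the way.

>>> jog_arm(
  series=[
    {"x": 0,"y": 0.15,"z": 0,"twist": 0},
    {"x": 0,"y": 0.3,"z": 0,"twist": 0},
    {"x": 0,"y": 0.35,"z": 0,"twist": 0},
    {"x": 0,"y": 0.35,"z": 0,"twist": 0},
  ],
)

```text
time: 19.05
tcp_pos: [0.6172, -0.1796, 0.056]
eef_rot: [[-1.0, -0.0, -0.013], [0.013, 0.0, -1.0], [0.0, -1.0, -0.0]]
ft_force: [0.4, -0.1, -1.8]
opening: 0.0593
```

>>> jog_arm(
  series=[
    {"x": 0,"y": 0.1,"z": 0,"twist": 0},
    {"x": 0,"y": 0.2,"z": 0,"twist": 0},
    {"x": 0,"y": 0.2,"z": 0,"twist": 0},
  ],
)

```text
time: 19.35
tcp_pos: [0.6176, -0.1798, 0.0551]
eef_rot: [[-1.0, 0.001, -0.013], [0.013, -0.0, -1.0], [-0.001, -1.0, 0.0]]
ft_force: [-1.4, -0.0, 3.9]
opening: 0.0595
```

Home contact is felt at TCP z=0.055, as predicted. I'll open, lower around both sinks and squeeze once so their ends line up exactly.

>>> jog_arm(
  series=[
    {"x": 0,"y": 0,"z": 0,"twist": 0},
    {"x": 0,"y": 0,"z": 0,"twist": 0},
    {"x": 0,"y": 0,"z": 0,"twist": 0},
    {"x": 0,"y": 0,"z": 0,"twist": 0},
    {"x": 0,"y": 1,"z": 0,"twist": 0},
    {"x": 0,"y": 2,"z": 0,"twist": 0},
    {"x": 0,"y": 2.2,"z": 0,"twist": 0},
    {"x": 0,"y": 2.2,"z": 0,"twist": 0},
  ],
  claw=8.7,
)

```text
time: 20.15
tcp_pos: [0.6162, -0.1792, 0.0305]
eef_rot: [[-1.0, -0.002, -0.013], [0.013, 0.001, -1.0], [0.002, -1.0, -0.001]]
ft_force: [-0.5, -0.0, -0.1]
opening: 0.0869
```

>>> jog_arm(
  series=[
    {"x": 0,"y": 0,"z": 0,"twist": 0},
    {"x": 0,"y": 0,"z": 0,"twist": 0},
    {"x": 0,"y": 0,"z": 0,"twist": 0},
    {"x": 0,"y": 0,"z": 0,"twist": 0},
    {"x": 0,"y": 0,"z": 0,"twist": 0},
    {"x": 0,"y": 0,"z": 0,"twist": 0},
    {"x": 0,"y": 0,"z": 0,"twist": 0},
  ],
  claw=5,
)

```text
time: 20.85
tcp_pos: [0.6174, -0.1794, 0.0324]
eef_rot: [[-1.0, 0.0, -0.013], [0.013, 0.0, -1.0], [-0.0, -1.0, -0.0]]
ft_force: [0.1, 2.1, 3.0]
opening: 0.0598
```

>>> jog_arm(
  series=[
    {"x": 0,"y": 0,"z": 0,"twist": 0},
    {"x": 0,"y": 0,"z": 0,"twist": 0},
    {"x": 0,"y": 0,"z": 0,"twist": 0},
    {"x": 0,"y": 0,"z": 0,"twist": 0},
    {"x": 0,"y": -3,"z": 0,"twist": 0},
    {"x": 0,"y": -6,"z": 0,"twist": 0},
    {"x": 2,"y": -10,"z": 1,"twist": 0},
    {"x": 5,"y": -14,"z": 2,"twist": 0},
    {"x": 8,"y": -18,"z": 3,"twist": 0},
    {"x": 10.5,"y": -21,"z": 4,"twist": 0},
    {"x": 10.5,"y": -21,"z": 4,"twist": 0},
    {"x": 10.5,"y": -21,"z": 4,"twist": 0},
  ],
  claw=8.7,
)

```text
time: 22.05
tcp_pos: [0.5118, -0.2189, 0.2432]
eef_rot: [[-1.0, 0.002, -0.014], [0.014, -0.001, -1.0], [-0.002, -1.0, 0.001]]
ft_force: [0.5, -0.2, 0.1]
opening: 0.087
```

```bash
python3 - <<'E'
from m import *
s,im=snap('wrist','o1'); print(s['tcp_pos'],s['time'])
pickle.dump(s,open('o1.p','wb'))
cv2.imwrite('pics/o1z.png',cv2.resize(im[0:110,165:275],None,fx=5.4,fy=5.4,interpolation=0))
S,im=snap('scene','o2'); cv2.imwrite('pics/o2z.png',cv2.resize(im[100:384,140:500],None,fx=2.1,fy=2.1))
E
```

```text
[ 0.5118 -0.2189  0.2432] 22.05
```

View pics/o1z.png

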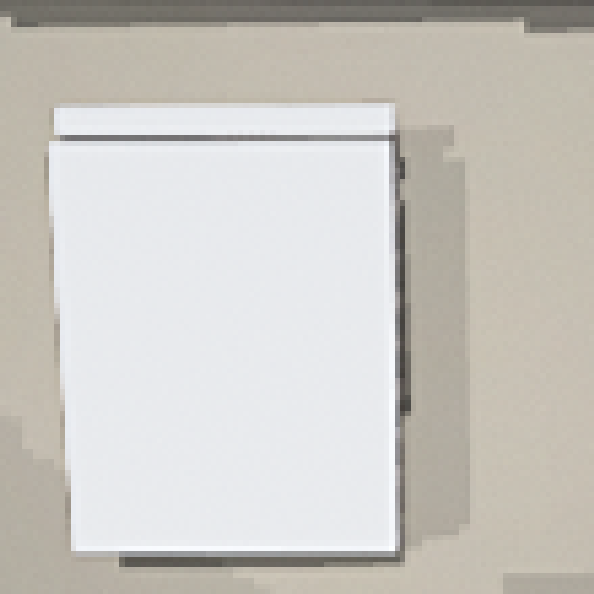

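View pics/o2z.png

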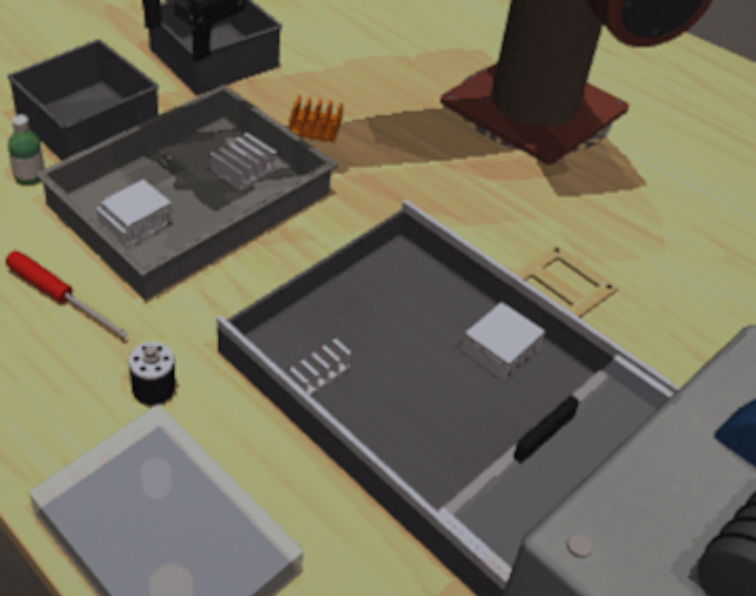

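Mated: only one of U's fins shows beyond D2's base at o1z (225,120), and the ends are flush. The tray still holds D1 at o2z (505,335) and the offcut at (322,365). Fetching D1.

>>> jog_arm(
  series=[
    {"x": 0,"y": 0,"z": -3,"twist": 0},
    {"x": 1,"y": 0,"z": -7,"twist": -0.01},
    {"x": 2,"y": 0,"z": -11,"twist": -0.02},
    {"x": 3,"y": 0,"z": -15,"twist": -0.03},
    {"x": 4,"y": 2,"z": -19,"twist": -0.036},
    {"x": 5,"y": 4,"z": -23,"twist": -0.036},
    {"x": 6,"y": 6,"z": -27,"twist": -0.036},
    {"x": 7,"y": 8,"z": -31,"twist": -0.036},
    {"x": 8,"y": 10,"z": -35,"twist": -0.036},
    {"x": 8.8,"y": 11.8,"z": -39,"twist": -0.036},
    {"x": 8.8,"y": 11.8,"z": -43,"twist": -0.036},
    {"x": 8.8,"y": 11.8,"z": -47,"twist": -0.036},
    {"x": 8.8,"y": 11.8,"z": -48.3,"twist": -0.036},
    {"x": 8.8,"y": 11.8,"z": -48.3,"twist": -0.036},
    {"x": 8.8,"y": 11.8,"z": -48.3,"twist": -0.036},
  ],
)

```text
time: 23.65
tcp_pos: [0.4293, 0.2653, 0.1228]
eef_rot: [[-1.0, -0.002, 0.024], [-0.024, -0.002, -1.0], [0.002, -1.0, 0.001]]
ft_force: [0.3, 1.5, 0.9]
opening: 0.087
```

```bash
python3 - <<'E'
from m import *
s,im=snap('wrist','p1'); print(s['tcp_pos'],s['ft_force'],s['time'],np.arctan2(s['eef_rot'][0,2],-s['eef_rot'][1,2]))
pickle.dump(s,open('p1.p','wb'))
cv2.imwrite('pics/p1z.png',cv2.resize(im[130:280,170:330],None,fx=5,fy=4,interpolation=0))
E
```

```text
[0.4293 0.2653 0.1228] [0.273  1.4951 0.8893] 23.65 0.023886032459922518
```

View pics/p1z.png

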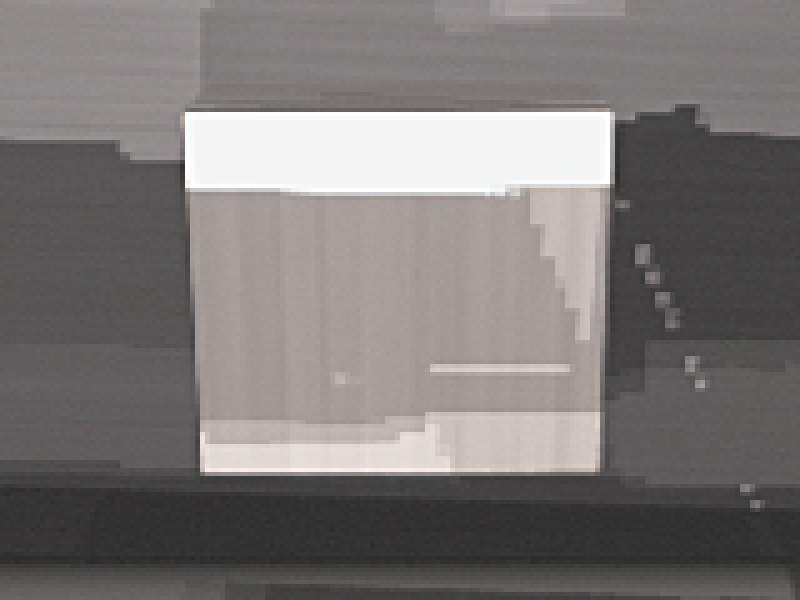

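```bash
python3 - <<'E'
from m import *
s=pickle.load(open('p1.p','rb'))
Q=np.array([plane('wrist',p,.037,s) for p in [(206.6,157.8),(292.6,157.8),(290,248.2),(210,248.2)]])
u=(Q[0]-Q[3]+Q[1]-Q[2])/2; v=(Q[0]-Q[1]+Q[3]-Q[2])/2
c=Q.mean(0);print(c,np.linalg.norm(u),np.linalg.norm(v),np.arctan2(u[1],u[0]),np.arctan2(-v[0],v[1]))
print((c-s['tcp_pos'])@s['eef_rot']*100)
E
```

```text
[0.4297 0.2647 0.037 ] 0.06899510526002701 0.060075695818903804 0.028498986153326383 0.023619140398887906
[-0.0622  8.5763  0.0478]
```

D1 measures 69 x 60 mm and is centred. Down 7.45 cm to z=0.048, then grip.

>>> jog_arm(
  series=[
    {"x": -0.05,"y": 2.5,"z": 0,"twist": 0},
    {"x": -0.05,"y": 5,"z": 0,"twist": 0},
    {"x": -0.05,"y": 7,"z": 0,"twist": 0},
    {"x": -0.05,"y": 7.4,"z": 0,"twist": 0},
    {"x": -0.05,"y": 7.4,"z": 0,"twist": 0},
    {"x": -0.05,"y": 7.4,"z": 0,"twist": 0},
    {"x": -0.05,"y": 7.4,"z": 0,"twist": 0},
  ],
)

```text
time: 24.4
tcp_pos: [0.4317, 0.2661, 0.0515]
eef_rot: [[-1.0, 0.002, 0.022], [-0.022, 0.001, -1.0], [-0.002, -1.0, -0.001]]
ft_force: [-0.8, -0.3, -0.5]
opening: 0.0868
```

>>> jog_arm(
  series=[
    {"x": 0,"y": 0.25,"z": 0,"twist": 0},
    {"x": 0,"y": 0.25,"z": 0,"twist": 0},
    {"x": 0,"y": 0.25,"z": 0,"twist": 0},
    {"x": 0,"y": 0.25,"z": 0,"twist": 0},
  ],
)

```text
time: 24.8
tcp_pos: [0.4306, 0.266, 0.0476]
eef_rot: [[-1.0, 0.0, 0.023], [-0.023, 0.0, -1.0], [-0.0, -1.0, -0.0]]
ft_force: [-0.0, -0.4, 0.2]
opening: 0.087
```

>>> jog_arm(
  series=[
    {"x": 0,"y": 0,"z": 0,"twist": 0},
    {"x": 0,"y": 0,"z": 0,"twist": 0},
    {"x": 0,"y": 0,"z": 0,"twist": 0},
    {"x": 0,"y": 0,"z": 0,"twist": 0},
    {"x": 0,"y": 0,"z": 0,"twist": 0},
    {"x": 0,"y": 0,"z": 0,"twist": 0},
  ],
  claw=5,
)

```text
time: 25.4
tcp_pos: [0.4306, 0.2659, 0.0475]
eef_rot: [[-1.0, -0.0, 0.023], [-0.023, -0.0, -1.0], [0.0, -1.0, 0.0]]
ft_force: [-0.3, 0.0, -0.5]
opening: 0.0595
```

>>> jog_arm(
  series=[
    {"x": 0,"y": -3,"z": 0,"twist": 0},
    {"x": 0,"y": -6,"z": 0,"twist": 0},
    {"x": 0,"y": -8,"z": 0,"twist": 0},
    {"x": 0,"y": -8,"z": 0,"twist": 0},
    {"x": 0,"y": -8,"z": 0,"twist": 0},
    {"x": 0,"y": -8,"z": 0,"twist": 0},
  ],
)

```text
time: 26.0
tcp_pos: [0.4293, 0.2654, 0.1256]
eef_rot: [[-1.0, -0.003, 0.023], [-0.023, -0.001, -1.0], [0.003, -1.0, 0.001]]
ft_force: [0.2, 1.0, -2.0]
opening: 0.0596
```

```bash
python3 - <<'E'
from m import *
s,im=snap('wrist','q1'); print(s['tcp_pos'],s['ft_force'],s['opening'])
pickle.dump(s,open('q1.p','wb'))
print([int(v) for v in im[180:192,250,1]],[int(v) for v in im[300:318,250,1]])
E
```

```text
[0.4293 0.2654 0.1256] [ 0.1778  0.9805 -1.9893] 0.059590152162710526
[129, 136, 134, 136, 125, 139, 124, 115, 117, 245, 252, 248] [189, 237, 233, 230, 230, 231, 230, 230, 231, 229, 228, 234, 234, 244, 246, 248, 255, 236]
```

View pics/q1.png

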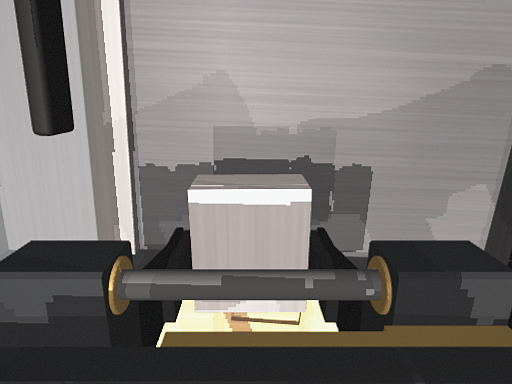

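D1 is held, with its +x edge at row 189, so it sits about 0.7 mm toward -x in the hand. I'll place it half a pitch on the -x side of S, so S's outer fin stays visible for checking.

>>> jog_arm(
  series=[
    {"x": 0,"y": -1,"z": 2,"twist": 0},
    {"x": 0.1,"y": -1,"z": 6,"twist": 0},
    {"x": 0.2,"y": -1,"z": 10,"twist": -0.02},
    {"x": 0.3,"y": -1,"z": 14,"twist": -0.02},
    {"x": 0.4,"y": -1,"z": 18,"twist": -0.02},
    {"x": 0.5,"y": -1,"z": 22,"twist": -0.02},
    {"x": 0.6,"y": -1,"z": 26,"twist": -0.02},
    {"x": 0.7,"y": -1,"z": 30,"twist": -0.02},
    {"x": 0.8,"y": -1,"z": 34,"twist": -0.02},
    {"x": 0.8,"y": -1,"z": 38,"twist": -0.02},
    {"x": 0.8,"y": -1,"z": 41,"twist": -0.02},
    {"x": 0.8,"y": -0.5,"z": 43,"twist": -0.02},
    {"x": 0.8,"y": 0,"z": 43.7,"twist": -0.02},
    {"x": 0.8,"y": 0,"z": 43.7,"twist": -0.02},
    {"x": 0.8,"y": 0,"z": 43.7,"twist": -0.02},
    {"x": 0.8,"y": 0,"z": 43.7,"twist": -0.02},
  ],
)

```text
time: 27.65
tcp_pos: [0.4324, -0.17, 0.1273]
eef_rot: [[-0.999, -0.001, 0.044], [-0.044, 0.001, -0.999], [0.001, -1.0, -0.001]]
ft_force: [-0.1, 0.1, -2.1]
opening: 0.0599
```

```bash
python3 - <<'E'
from m import *
s,im=snap('wrist','r1'); print(s['tcp_pos'],s['ft_force'],s['opening'],np.arctan2(s['eef_rot'][0,2],-s['eef_rot'][1,2]))
pickle.dump(s,open('r1.p','wb'))
cv2.imwrite('pics/r1z.png',cv2.resize(im[130:200,180:320],None,fx=5,fy=7,interpolation=0))
E
```

```text
[ 0.4324 -0.17    0.1273] [-0.0847  0.0906 -2.1368] 0.059892723063947696 0.04403914508752361
```

View pics/r1z.png

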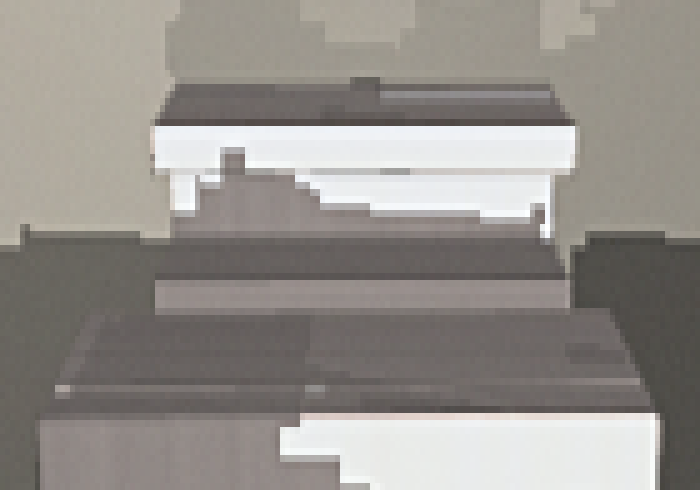

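```bash
python3 - <<'E'
from m import *
s=pickle.load(open('r1.p','rb'));zt=s['tcp_pos'][2]-.0475+.037
f=lambda p,z:(plane('wrist',p,z,s)-s['tcp_pos'])@s['eef_rot']*1000
S=[f((210.4,147.9),.036),f((295,147.9),.036)];D=[f((188.2,189.1),zt),f((311.6,189.1),zt)]
print(S,D,np.mean(S,0)-np.mean(D,0))
E
```

```text
[array([-41.1461,  91.2611, -27.3832]), array([-41.1699,  91.2216,  32.3649])] [array([-33.7505,  10.5015, -29.1662]), array([-33.7768,  10.4624,  30.0688])] [-7.3944 80.7593  2.0396]
```

>>> jog_arm(
  series=[
    {"x": 0.06,"y": 1.5,"z": 0.2,"twist": 0},
    {"x": 0.06,"y": 3,"z": 0.2,"twist": 0},
    {"x": 0.06,"y": 4,"z": 0.2,"twist": 0},
    {"x": 0.06,"y": 4,"z": 0.2,"twist": 0},
    {"x": 0.06,"y": 4,"z": 0.2,"twist": 0},
  ],
)

```text
time: 28.2
tcp_pos: [0.4322, -0.1729, 0.0878]
eef_rot: [[-0.999, 0.0, 0.043], [-0.043, 0.0, -0.999], [-0.0, -1.0, -0.0]]
ft_force: [-0.1, -0.6, -1.4]
opening: 0.0594
```

>>> jog_arm(
  series=[
    {"x": 0,"y": 0.3,"z": 0,"twist": 0},
    {"x": 0,"y": 0.6,"z": 0,"twist": 0},
    {"x": 0,"y": 0.9,"z": 0,"twist": 0},
    {"x": 0,"y": 1.2,"z": 0,"twist": 0},
  ],
)

```text
time: 28.6
tcp_pos: [0.4321, -0.1733, 0.0754]
eef_rot: [[-0.999, 0.0, 0.043], [-0.043, -0.0, -0.999], [-0.0, -1.0, 0.0]]
ft_force: [-0.5, -0.1, -1.4]
opening: 0.0595
```

>>> jog_arm(
  series=[
    {"x": 0,"y": 0.3,"z": 0,"twist": 0},
    {"x": 0,"y": 0.6,"z": 0,"twist": 0},
    {"x": 0,"y": 0.9,"z": 0,"twist": 0},
  ],
)

```text
time: 28.9
tcp_pos: [0.432, -0.1732, 0.0662]
eef_rot: [[-0.999, -0.0, 0.043], [-0.043, 0.0, -0.999], [0.0, -1.0, -0.0]]
ft_force: [0.5, 0.3, -2.6]
opening: 0.0593
```

>>> jog_arm(
  series=[
    {"x": 0,"y": 0.25,"z": 0,"twist": 0},
    {"x": 0,"y": 0.5,"z": 0,"twist": 0},
    {"x": 0,"y": 0.75,"z": 0,"twist": 0},
    {"x": 0,"y": 0.95,"z": 0,"twist": 0},
    {"x": 0,"y": 0.95,"z": 0,"twist": 0},
  ],
)

```text
time: 29.4
tcp_pos: [0.4318, -0.1731, 0.0567]
eef_rot: [[-0.999, -0.001, 0.043], [-0.043, 0.0, -0.999], [0.0, -1.0, -0.0]]
ft_force: [-0.5, 0.8, -2.6]
opening: 0.0596
```

>>> jog_arm(
  series=[
    {"x": 0,"y": 0.1,"z": 0,"twist": 0},
    {"x": 0,"y": 0.25,"z": 0,"twist": 0},
    {"x": 0,"y": 0.25,"z": 0,"twist": 0},
  ],
)

```text
time: 29.7
tcp_pos: [0.4323, -0.1734, 0.0551]
eef_rot: [[-0.999, 0.0, 0.043], [-0.043, -0.0, -0.999], [-0.0, -1.0, 0.0]]
ft_force: [-0.9, 0.6, 3.0]
opening: 0.0595
```

Contact again at 0.055. Same open, lower and squeeze, then rise and look.

>>> jog_arm(
  series=[
    {"x": 0,"y": 0,"z": 0,"twist": 0},
    {"x": 0,"y": 0,"z": 0,"twist": 0},
    {"x": 0,"y": 0,"z": 0,"twist": 0},
    {"x": 0,"y": 0,"z": 0,"twist": 0},
    {"x": 0,"y": 1,"z": 0,"twist": 0},
    {"x": 0,"y": 2,"z": 0,"twist": 0},
    {"x": 0,"y": 2.2,"z": 0,"twist": 0},
    {"x": 0,"y": 2.2,"z": 0,"twist": 0},
  ],
  claw=8.7,
)

```text
time: 30.5
tcp_pos: [0.4312, -0.1727, 0.0314]
eef_rot: [[-0.999, -0.002, 0.043], [-0.043, 0.001, -0.999], [0.002, -1.0, -0.001]]
ft_force: [0.9, -0.1, -0.3]
opening: 0.0872
```

>>> jog_arm(
  series=[
    {"x": 0,"y": 0,"z": 0,"twist": 0},
    {"x": 0,"y": 0,"z": 0,"twist": 0},
    {"x": 0,"y": 0,"z": 0,"twist": 0},
    {"x": 0,"y": 0,"z": 0,"twist": 0},
    {"x": 0,"y": 0,"z": 0,"twist": 0},
    {"x": 0,"y": 0,"z": 0,"twist": 0},
    {"x": 0,"y": 0,"z": 0,"twist": 0},
  ],
  claw=5,
)

```text
time: 31.2
tcp_pos: [0.4321, -0.1729, 0.0328]
eef_rot: [[-0.999, 0.0, 0.043], [-0.043, 0.0, -0.999], [-0.0, -1.0, -0.0]]
ft_force: [-0.5, 3.0, 4.3]
opening: 0.0598
```

>>> jog_arm(
  series=[
    {"x": 0,"y": 0,"z": 0,"twist": 0},
    {"x": 0,"y": 0,"z": 0,"twist": 0},
    {"x": 0,"y": 0,"z": 0,"twist": 0},
    {"x": 0,"y": 0,"z": 0,"twist": 0},
    {"x": 0,"y": -3,"z": 0,"twist": 0},
    {"x": 0,"y": -6,"z": 0,"twist": 0},
    {"x": -2,"y": -10,"z": 0,"twist": 0},
    {"x": -5,"y": -14,"z": -1,"twist": 0},
    {"x": -7,"y": -18,"z": -2,"twist": 0},
    {"x": -8,"y": -21,"z": -3,"twist": 0},
    {"x": -8,"y": -21,"z": -4,"twist": 0},
    {"x": -8,"y": -21,"z": -4,"twist": 0},
  ],
  claw=8.7,
)

```text
time: 32.4
tcp_pos: [0.5104, -0.1289, 0.2428]
eef_rot: [[-0.999, 0.001, 0.044], [-0.044, -0.0, -0.999], [-0.001, -1.0, 0.0]]
ft_force: [-0.1, 0.2, -0.8]
opening: 0.0868
```

```bash
python3 - <<'E'
from m import *
s,im=snap('wrist','t1'); print(s['tcp_pos'],s['time'],np.arctan2(s['eef_rot'][0,2],-s['eef_rot'][1,2]))
pickle.dump(s,open('t1.p','wb'))
S,im=snap('scene','t2'); cv2.imwrite('pics/t2z.png',cv2.resize(im[100:384,140:500],None,fx=2.1,fy=2.1))
E
```

```text
[ 0.5104 -0.1289  0.2428] 32.4 0.04422733154955243
```

View pics/t1.png

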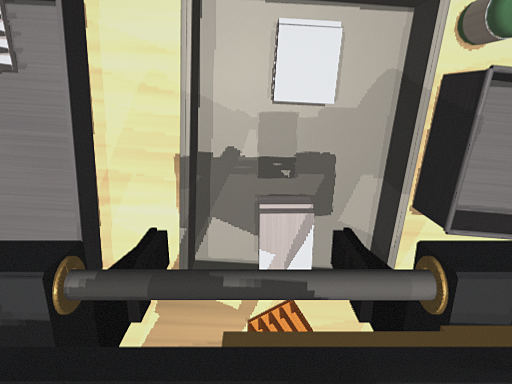

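View pics/t2z.png

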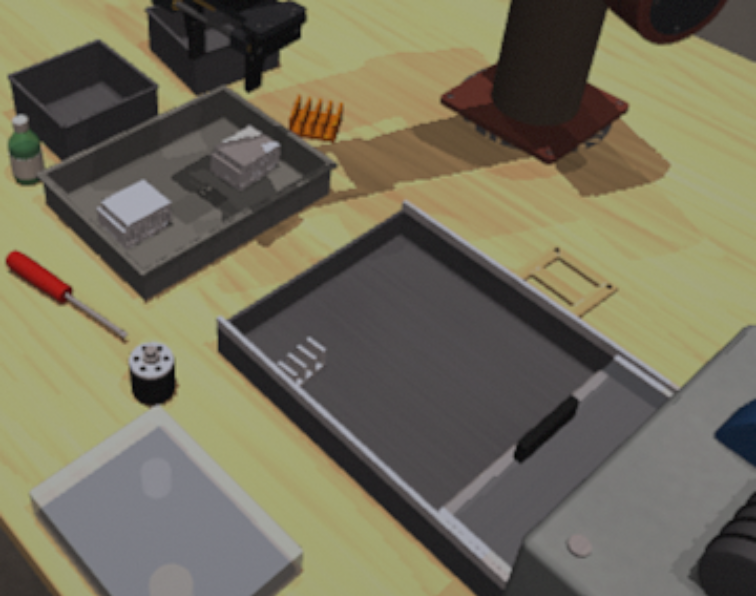

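Both pairs are home and flush, at t1 (307,60) and (287,235). The offcut has been knocked toward the tray's +x wall, to t2z (302,362), so I must measure it again.

>>> jog_arm(
  series=[
    {"x": 0,"y": 0,"z": -3,"twist": 0},
    {"x": -1,"y": 0,"z": -7,"twist": 0},
    {"x": -2,"y": 0,"z": -11,"twist": 0},
    {"x": -3,"y": 0,"z": -15,"twist": 0},
    {"x": -4,"y": 0,"z": -19,"twist": 0},
    {"x": -5,"y": 1,"z": -23,"twist": 0},
    {"x": -6,"y": 2,"z": -27,"twist": 0},
    {"x": -6.3,"y": 2,"z": -28.7,"twist": 0},
    {"x": -6.3,"y": 2,"z": -28.7,"twist": 0},
    {"x": -6.3,"y": 2,"z": -28.7,"twist": 0},
  ],
)

```text
time: 33.5
tcp_pos: [0.5604, 0.1586, 0.2217]
eef_rot: [[-0.999, -0.002, 0.043], [-0.043, -0.001, -0.999], [0.002, -1.0, 0.001]]
ft_force: [0.0, 0.1, -0.3]
opening: 0.087
```

```bash
python3 - <<'E'
from m import *
s,im=snap('wrist','u1'); print(s['tcp_pos'],s['time'],np.arctan2(s['eef_rot'][0,2],-s['eef_rot'][1,2]))
pickle.dump(s,open('u1.p','wb'))
E
```

```text
[0.5604 0.1586 0.2217] 33.5 0.04290271584902772
```

View pics/u1.png

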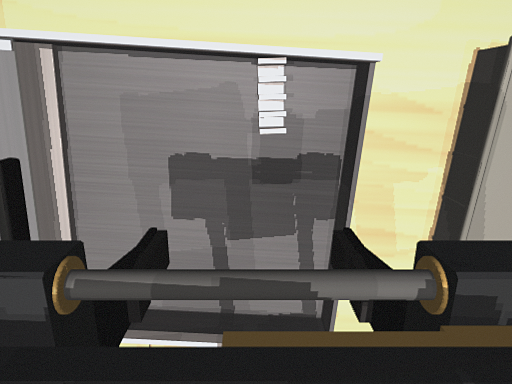

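```bash
python3 - <<'E'
from m import *
a=cv2.imread('pics/u1.png');cv2.imwrite('pics/u1z.png',cv2.resize(a[35:145,230:320],None,fx=6,fy=5.4,interpolation=0))
E
```

```text
(no output)
```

View pics/u1z.png

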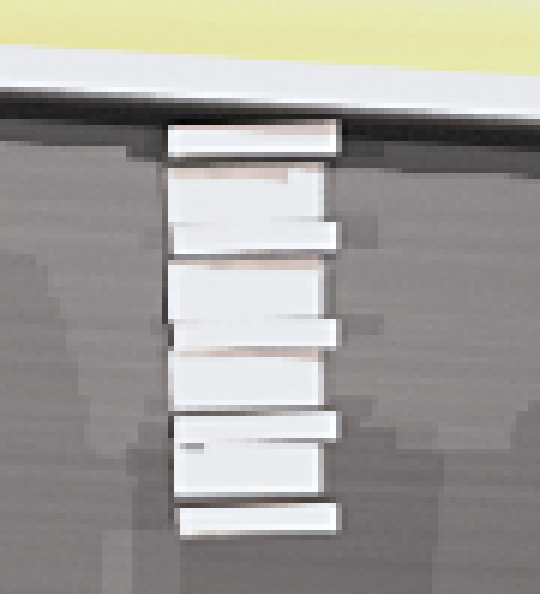

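Five fins lie between rows 57 and 134 at cols 258–287, close to the +x wall. There is only one offcut.

```bash
python3 - <<'E'
from m import *
s=pickle.load(open('u1.p','rb'))
Q=np.array([plane('wrist',p,.037,s) for p in [(258,58),(286.7,57.4),(286.7,133.5),(260,134.4)]])
u=(Q[0]-Q[3]+Q[1]-Q[2])/2; v=(Q[0]-Q[1]+Q[3]-Q[2])/2
c=Q.mean(0);print(Q,c,np.linalg.norm(u),np.linalg.norm(v),np.arctan2(u[1],u[0]),np.arctan2(-v[0],v[1]))
print((c-s['tcp_pos'])@s['eef_rot']*100)
print(plane('wrist',(272,52),.059,s),plane('wrist',(272,55),.05,s))
sc=[(140+p[0]/2.1,100+p[1]/2.1) for p in [(302,362)]]
print(plane('scene',sc[0],.037))
E
```

```text
[[0.6698 0.1551 0.037 ]
 [0.6715 0.1289 0.037 ]
 [0.6025 0.1237 0.037 ]
 [0.6005 0.1497 0.037 ]] [0.6361 0.1393 0.037 ] 0.06931012863294948 0.02617578598523449 0.0766041786159987 0.069642501375157
[-7.5068 18.4553  2.2299]
[0.6729 0.1439 0.059 ] [0.6715 0.1432 0.05  ]
[0.6337 0.1488 0.037 ]
```

Offcut: centre (0.636, 0.139), yaw 0.073, size 69.3 x 26.2 mm, as it should be. Gripping across the 26 mm.

>>> jog_arm(
  series=[
    {"x": -3,"y": 1,"z": 1,"twist": -0.015},
    {"x": -6,"y": 4,"z": 2,"twist": -0.03},
    {"x": -7.5,"y": 8,"z": 2.2,"twist": -0.03},
    {"x": -7.5,"y": 12,"z": 2.2,"twist": -0.03},
    {"x": -7.5,"y": 12,"z": 2.2,"twist": -0.03},
    {"x": -7.5,"y": 12,"z": 2.2,"twist": -0.03},
  ],
  claw=5,
)

```text
time: 34.15
tcp_pos: [0.6362, 0.1394, 0.1025]
eef_rot: [[-0.997, -0.002, 0.071], [-0.071, -0.0, -0.997], [0.002, -1.0, 0.0]]
ft_force: [0.3, -0.5, -0.5]
opening: 0.052
```

```bash
python3 - <<'E'
from m import *
s,im=snap('wrist','v1'); print(s['tcp_pos'],s['time'],s['opening'])
S,im=snap('scene','v2'); cv2.imwrite('pics/v2z.png',cv2.resize(im[170:340,220:400],None,fx=3.5,fy=3.5))
E
```

```text
[0.6362 0.1394 0.1025] 34.15 0.05196965965405927
```

View pics/v1.png

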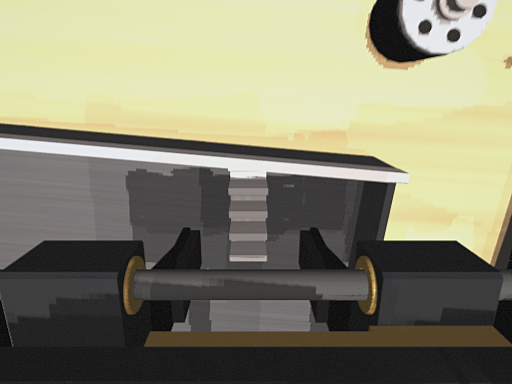

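View pics/v2z.png

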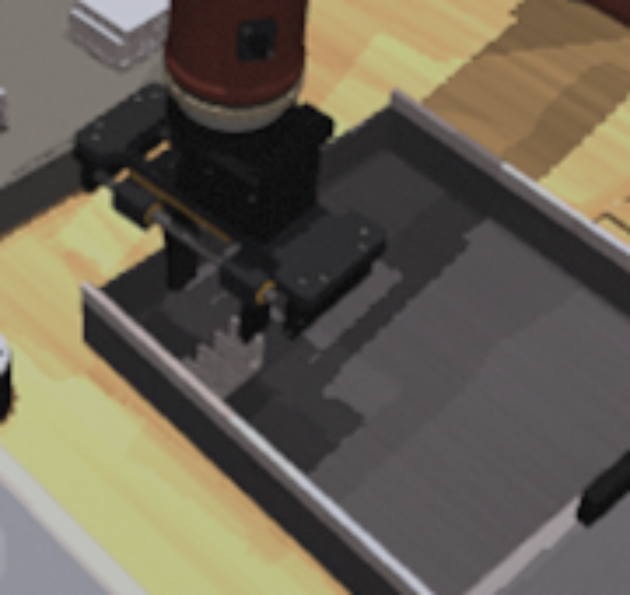

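The offcut is centred between the fingers at v1 (248,220).

>>> jog_arm(
  series=[
    {"x": 0,"y": 2.5,"z": 0,"twist": 0},
    {"x": 0,"y": 5,"z": 0,"twist": 0},
    {"x": 0,"y": 6.8,"z": 0,"twist": 0},
    {"x": 0,"y": 7.2,"z": 0,"twist": 0},
    {"x": 0,"y": 7.2,"z": 0,"twist": 0},
    {"x": 0,"y": 7.2,"z": 0,"twist": 0},
  ],
)

```text
time: 34.85
tcp_pos: [0.6381, 0.141, 0.0324]
eef_rot: [[-0.997, 0.003, 0.073], [-0.073, 0.0, -0.997], [-0.003, -1.0, -0.0]]
ft_force: [0.2, -0.3, -0.5]
opening: 0.05
```

>>> jog_arm(
  series=[
    {"x": 0,"y": 0,"z": 0,"twist": 0},
    {"x": 0,"y": 0,"z": 0,"twist": 0},
    {"x": 0,"y": 0,"z": 0,"twist": 0},
    {"x": 0,"y": 0,"z": 0,"twist": 0},
    {"x": 0,"y": 0,"z": 0,"twist": 0},
    {"x": 0,"y": 0,"z": 0,"twist": 0},
    {"x": 0,"y": 0,"z": 0,"twist": 0},
  ],
  claw=1.5,
)

```text
time: 35.55
tcp_pos: [0.6369, 0.1409, 0.0308]
eef_rot: [[-0.997, 0.0, 0.073], [-0.073, 0.0, -0.997], [-0.0, -1.0, -0.0]]
ft_force: [-1.1, -0.1, 1.7]
opening: 0.0253
```

>>> jog_arm(
  series=[
    {"x": 0,"y": -3,"z": 0,"twist": 0},
    {"x": 0,"y": -6.5,"z": 0,"twist": 0},
    {"x": 0,"y": -10,"z": 2,"twist": 0},
    {"x": 1,"y": -12,"z": 6,"twist": 0.02},
    {"x": 2,"y": -12,"z": 10,"twist": 0.04},
    {"x": 3,"y": -12,"z": 14,"twist": 0.06},
    {"x": 4,"y": -12,"z": 18,"twist": 0.07},
    {"x": 5,"y": -12,"z": 22,"twist": 0.07},
    {"x": 6,"y": -12,"z": 26,"twist": 0.07},
    {"x": 7,"y": -12,"z": 30,"twist": 0.07},
    {"x": 8.5,"y": -12,"z": 34,"twist": 0.07},
    {"x": 10,"y": -12,"z": 38,"twist": 0.07},
    {"x": 11.5,"y": -12,"z": 42,"twist": 0.07},
    {"x": 13,"y": -12,"z": 46,"twist": 0.07},
    {"x": 13.6,"y": -12,"z": 50,"twist": 0.07},
    {"x": 13.6,"y": -12,"z": 53.5,"twist": 0.07},
    {"x": 13.6,"y": -12,"z": 54.4,"twist": 0.07},
    {"x": 13.6,"y": -12,"z": 54.4,"twist": 0.07},
  ],
)

```text
time: 37.35
tcp_pos: [0.5401, -0.4127, 0.1497]
eef_rot: [[-1.0, -0.001, 0.001], [-0.001, 0.001, -1.0], [0.001, -1.0, -0.001]]
ft_force: [0.2, 0.1, -0.9]
opening: 0.0255
```

```bash
python3 - <<'E'
from m import *
s,im=snap('wrist','w1'); print(s['tcp_pos'],s['time'],s['opening'])
for p in [(0,0)]: pass
pickle.dump(s,open('w1.p','wb'))
S,im=snap('scene','w2'); cv2.imwrite('pics/w2z.png',cv2.resize(im[70:250,130:320],None,fx=3.3,fy=3.3))
E
```

```text
[ 0.5401 -0.4127  0.1497] 37.35 0.025480218475330746
```

View pics/w1.png

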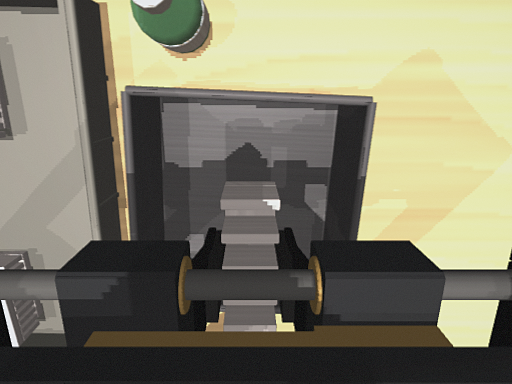

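View pics/w2z.png

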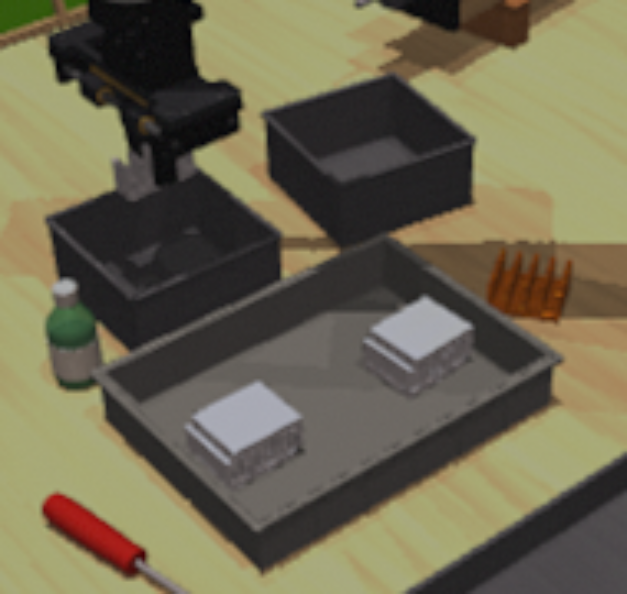

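The offcut is over the far bin, at w1 (250,220). The bin's far rim runs (123,88)–(375,99), so it is centred. The other bin stays untouched.

```bash
python3 - <<'E'
from m import *
s=pickle.load(open('w1.p','rb'))
for p in [(123,88),(375,99)]: print(plane('wrist',p,.075,s))
E
```

```text
[ 0.6212 -0.3338  0.075 ]
[ 0.6147 -0.4919  0.075 ]
```

>>> jog_arm(
  series=[
    {"x": 0,"y": 3,"z": 0,"twist": 0},
    {"x": 0,"y": 6,"z": 0,"twist": 0},
    {"x": 0,"y": 9,"z": 0,"twist": 0},
    {"x": 0,"y": 10,"z": 0,"twist": 0},
    {"x": 0,"y": 10,"z": 0,"twist": 0},
    {"x": 0,"y": 10,"z": 0,"twist": 0},
  ],
)

```text
time: 38.05
tcp_pos: [0.5416, -0.4114, 0.052]
eef_rot: [[-1.0, 0.001, 0.004], [-0.004, -0.001, -1.0], [-0.001, -1.0, 0.001]]
ft_force: [0.9, 0.0, -0.3]
opening: 0.0254
```

>>> jog_arm(
  series=[
    {"x": 0,"y": 0.8,"z": 0,"twist": 0},
    {"x": 0,"y": 1.5,"z": 0,"twist": 0},
    {"x": 0,"y": 1.5,"z": 0,"twist": 0},
  ],
)

```text
time: 38.35
tcp_pos: [0.5402, -0.4112, 0.0348]
eef_rot: [[-1.0, -0.001, 0.003], [-0.003, 0.001, -1.0], [0.001, -1.0, -0.001]]
ft_force: [-0.4, -0.1, -0.8]
opening: 0.026
```

>>> jog_arm(
  series=[
    {"x": 0,"y": 0,"z": 0,"twist": 0},
    {"x": 0,"y": 0,"z": 0,"twist": 0},
    {"x": 0,"y": 0,"z": 0,"twist": 0},
    {"x": 0,"y": -3,"z": 0,"twist": 0},
    {"x": 0,"y": -7,"z": 0,"twist": 0},
    {"x": 0,"y": -11,"z": 0,"twist": 0},
    {"x": 0,"y": -15,"z": 0,"twist": 0},
    {"x": 0,"y": -18,"z": 0,"twist": 0},
    {"x": 0,"y": -18,"z": 0,"twist": 0},
  ],
  claw=4.5,
)

```text
time: 39.25
tcp_pos: [0.5431, -0.4139, 0.2232]
eef_rot: [[-1.0, 0.008, 0.003], [-0.003, -0.008, -1.0], [-0.008, -1.0, 0.008]]
ft_force: [1.0, -1.2, 1.1]
opening: 0.0451
```

```bash
python3 - <<'E'
from m import *
s,im=snap('wrist','x1'); print(s['tcp_pos'],s['time'],s['opening'],s['q'])
S,im=snap('scene','x2'); cv2.imwrite('pics/x2z.png',cv2.resize(im[70:384,110:500],None,fx=1.9,fy=1.9))
E
```

```text
[ 0.5431 -0.4139  0.2232] 39.25 0.04509021652413301 [-0.7665  0.3603  1.3903  0.      1.3795  0.8014]
```

View pics/x1.png

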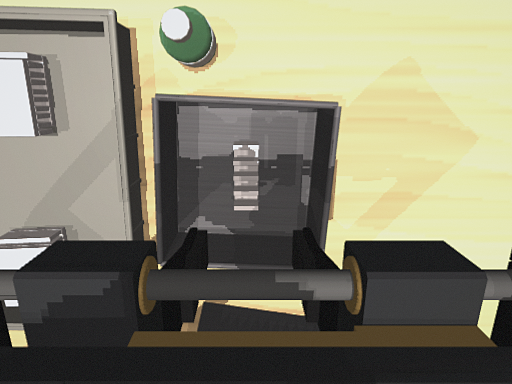

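View pics/x2z.png

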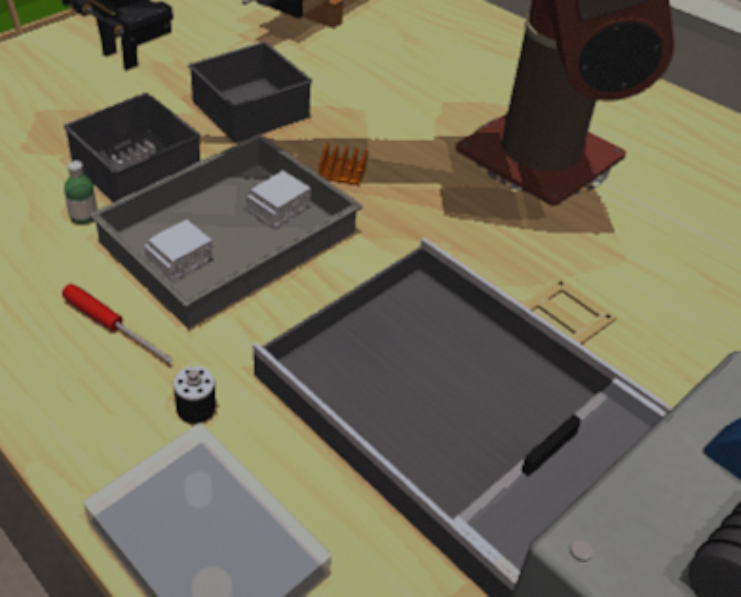

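The offcut is in the far bin at x1 (246,180), and the tray is empty at x2z (450,350). To shut the guard, the fingers must go between the handle and the housing. I'll turn so the narrow side of the gripper faces the housing and the camera faces away from it.

>>> jog_arm(
  series=[
    {"x": 0,"y": 0,"z": -2,"twist": -0.14},
    {"x": 0,"y": 0,"z": -5.5,"twist": -0.28},
    {"x": 0,"y": 0,"z": -9,"twist": -0.42},
    {"x": 0,"y": 0,"z": -12.5,"twist": -0.56},
    {"x": 0,"y": 0,"z": -16,"twist": -0.7},
    {"x": 0.2,"y": 0,"z": -19.5,"twist": -0.84},
    {"x": 0.4,"y": 0,"z": -23,"twist": -0.98},
    {"x": 0.6,"y": 0,"z": -26.5,"twist": -1.12},
    {"x": 0.8,"y": 0,"z": -30,"twist": -1.26},
    {"x": 1,"y": 0,"z": -33.5,"twist": -1.4},
    {"x": 1.2,"y": 0,"z": -37,"twist": -1.54},
    {"x": 1.4,"y": 0,"z": -40.5,"twist": -1.68},
    {"x": 1.6,"y": 0,"z": -44,"twist": -1.82},
    {"x": 1.6,"y": 0,"z": -47.5,"twist": -1.96},
    {"x": 1.6,"y": 0,"z": -51,"twist": -2.1},
    {"x": 1.6,"y": 0,"z": -54.5,"twist": -2.24},
    {"x": 1.6,"y": 0,"z": -58,"twist": -2.38},
    {"x": 1.6,"y": 0,"z": -61.5,"twist": -2.52},
    {"x": 1.6,"y": 0,"z": -65,"twist": -2.66},
    {"x": 1.6,"y": 0,"z": -67,"twist": -2.8},
  ],
  claw=4,
)

```text
time: 41.35
tcp_pos: [0.5213, 0.2604, 0.2133]
eef_rot: [[0.946, -0.003, 0.325], [-0.325, -0.001, 0.946], [-0.003, -1.0, -0.002]]
ft_force: [0.5, -0.7, 0.3]
opening: 0.0404
```

>>> jog_arm(
  series=[
    {"x": 0,"y": 0,"z": 0,"twist": -0.14},
    {"x": 0,"y": 0,"z": 0,"twist": -0.28},
    {"x": 0,"y": 0,"z": 0,"twist": -0.42},
    {"x": 0,"y": 0,"z": 0,"twist": -0.56},
    {"x": 0,"y": 0,"z": 0,"twist": -0.7},
    {"x": 0,"y": 0,"z": 0,"twist": -0.84},
    {"x": 0,"y": 0,"z": 0,"twist": -0.98},
    {"x": 0,"y": 0,"z": 0,"twist": -1.12},
    {"x": 0,"y": 0,"z": 0,"twist": -1.26},
    {"x": 0,"y": 0,"z": 0,"twist": -1.3},
    {"x": 0,"y": 0,"z": 0,"twist": -1.3},
  ],
)

```text
time: 42.45
tcp_pos: [0.5218, 0.258, 0.2134]
eef_rot: [[0.572, -0.003, -0.82], [0.82, -0.001, 0.572], [-0.003, -1.0, 0.002]]
ft_force: [0.8, -0.4, 0.7]
opening: 0.0397
```

```bash
python3 - <<'E'
from m import *
s,im=snap('wrist','y1'); print(s['tcp_pos'],s['time'],s['opening'],s['q'],s['eef_rot'])
pickle.dump(s,open('y1.p','wb'))
E
```

```text
[0.5218 0.258  0.2134] 42.45 0.03972717966086517 [ 0.3237  0.1425  1.669   0.      1.3336 -2.2084] [[ 0.5724 -0.0033 -0.82  ]
 [ 0.82   -0.0011  0.5724]
 [-0.0028 -1.      0.0021]]
```

View pics/y1.png

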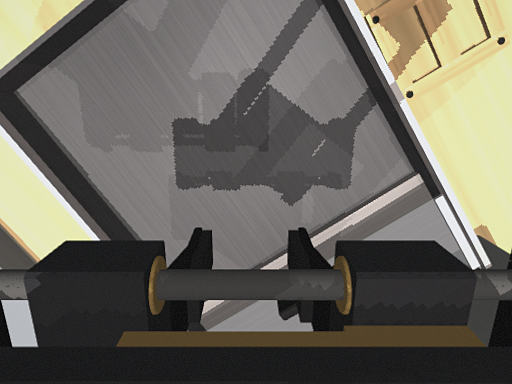

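The lateral shoulder offset leaves less wrist range here than I had assumed, so I'll move in +y first and finish the twist there.

>>> jog_arm(
  series=[
    {"x": 3,"y": 0,"z": 2,"twist": 0},
    {"x": 6,"y": 0,"z": 4,"twist": -0.1},
    {"x": 9,"y": 0,"z": 6,"twist": -0.2},
    {"x": 11,"y": 0,"z": 7.3,"twist": -0.3},
    {"x": 12.1,"y": 0,"z": 8,"twist": -0.4},
    {"x": 12.1,"y": 0,"z": 8,"twist": -0.5},
    {"x": 12.1,"y": 0,"z": 8,"twist": -0.59},
    {"x": 12.1,"y": 0,"z": 8,"twist": -0.59},
    {"x": 12.1,"y": 0,"z": 8,"twist": -0.59},
  ],
)

```text
time: 43.4
tcp_pos: [0.5262, 0.4031, 0.2147]
eef_rot: [[0.023, -0.001, -1.0], [1.0, -0.001, 0.023], [-0.001, -1.0, 0.001]]
ft_force: [-0.8, 0.1, 0.2]
opening: 0.0402
```

```bash
python3 - <<'E'
from m import *
s,im=snap('wrist','z1'); print(s['tcp_pos'],s['time'],s['opening'],s['q'],s['eef_rot'],s['ft_force'])
pickle.dump(s,open('z1.p','wb'))
S,im=snap('scene','z2'); cv2.imwrite('pics/z2z.png',cv2.resize(im[150:384,220:512],None,fx=2.5,fy=2.5))
S,im=snap('side','z3'); cv2.imwrite('pics/z3z.png',cv2.resize(im[20:220,120:340],None,fx=3,fy=3))
E
```

```text
[0.5262 0.4031 0.2147] 43.4 0.04024733800750488 [ 0.5349  0.3287  1.4461 -0.      1.3681 -2.5839] [[ 0.0228 -0.0011 -0.9997]
 [ 0.9997 -0.0007  0.0228]
 [-0.0007 -1.      0.0011]] [-0.7873  0.0789  0.2217]
```

View pics/z1.png

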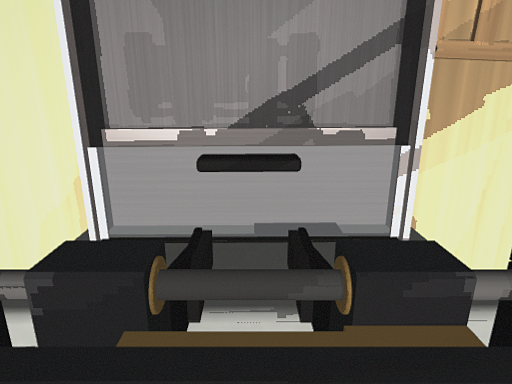

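View pics/z2z.png

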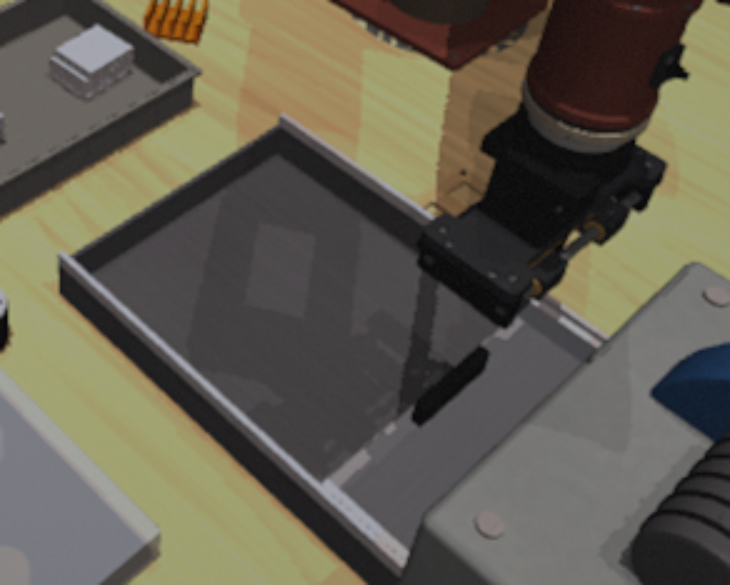

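View pics/z3z.png

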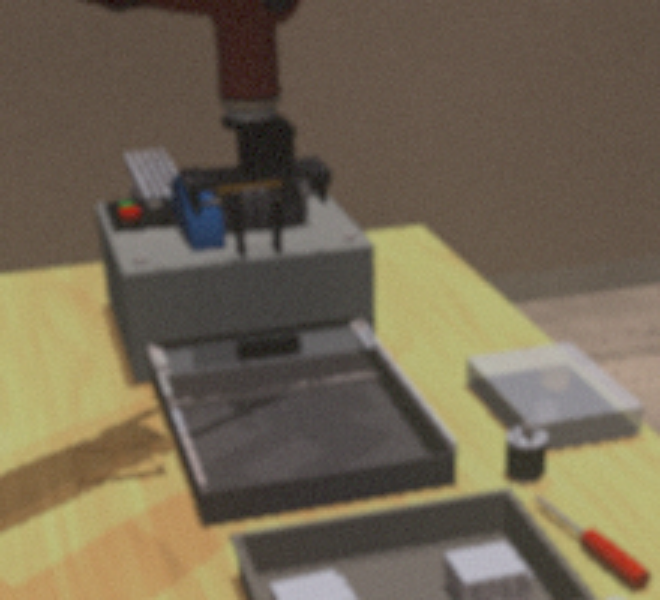

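The guard is fully back, with the handle at z1 (249,162). The housing front sits beyond row 237. Checking the handle and housing lines before lowering.

```bash
python3 - <<'E'
from m import *
s=pickle.load(open('z1.p','rb'));im=cv2.imread('pics/z1.png')
print([int(v) for v in im[148:178,249,1]])
for r in (154,158,166,171): print(r,plane('wrist',(249,r),.08,s),plane('wrist',(249,r),.052,s))
for p in ((197,162),(301,162)): print(plane('wrist',p,.08,s))
for z in (.015,.052,.25): print('housing',z,plane('wrist',(249,237),z,s))
# housing top front edge in scene
for p in [(430,522),(690,268)]: print(plane('scene',(220+p[0]/2.5,150+p[1]/2.5),.25))
for p in [(130,268),(372,250)]: print(plane('side',(120+p[0]/3,20+p[1]/3),.25))
E
```

```text
[144, 143, 145, 148, 156, 107, 41, 11, 23, 14, 18, 22, 21, 33, 32, 35, 31, 30, 33, 34, 31, 32, 20, 35, 141, 149, 145, 146, 145, 144]
154 [0.5256 0.373  0.08  ] [0.5257 0.3778 0.052 ]
158 [0.5257 0.3764 0.08  ] [0.5258 0.3815 0.052 ]
166 [0.5259 0.3832 0.08  ] [0.526  0.3891 0.052 ]
171 [0.526  0.3876 0.08  ] [0.5261 0.3938 0.052 ]
[0.5698 0.3788 0.08  ]
[0.4817 0.3808 0.08  ]
housing 0.015 [0.5281 0.4775 0.015 ]
housing 0.052 [0.5277 0.4611 0.052 ]
housing 0.25 [0.5255 0.3734 0.25  ]
[0.7543 0.4864 0.25  ]
[0.4508 0.4901 0.25  ]
[0.3384 0.2479 0.25  ]
[0.626  0.2099 0.25  ]
```

The handle's rear face is at y=0.388 and the housing at about 0.461. With the fingers at 0.4035±0.0095 there is room on both sides. Lowering in steps.

>>> jog_arm(
  series=[
    {"x": 0,"y": 2,"z": 0,"twist": 0},
    {"x": 0,"y": 4,"z": 0,"twist": 0},
    {"x": 0,"y": 6,"z": 0,"twist": 0},
    {"x": 0,"y": 8,"z": 0,"twist": 0},
    {"x": 0,"y": 9,"z": 0,"twist": 0},
    {"x": 0,"y": 10,"z": 0,"twist": 0},
    {"x": 0,"y": 10,"z": 0,"twist": 0},
  ],
)

```text
time: 44.25
tcp_pos: [0.5259, 0.4029, 0.1143]
eef_rot: [[0.02, -0.002, -1.0], [1.0, -0.001, 0.02], [-0.001, -1.0, 0.002]]
ft_force: [-0.3, 0.4, 0.3]
opening: 0.0403
```

>>> jog_arm(
  series=[
    {"x": 0,"y": 1,"z": 0,"twist": 0},
    {"x": 0,"y": 2,"z": 0,"twist": 0},
    {"x": 0,"y": 3,"z": 0,"twist": 0},
    {"x": 0,"y": 3.4,"z": 0,"twist": 0},
    {"x": 0,"y": 3.4,"z": 0,"twist": 0},
  ],
)

```text
time: 44.75
tcp_pos: [0.5258, 0.4029, 0.0802]
eef_rot: [[0.02, -0.002, -1.0], [1.0, -0.001, 0.02], [-0.001, -1.0, 0.002]]
ft_force: [-0.0, -0.5, -0.4]
opening: 0.0397
```

Free all the way down. Now pulling toward -y (tool -x) by 5 cm.

>>> jog_arm(
  series=[
    {"x": -0.5,"y": 0,"z": 0,"twist": 0},
    {"x": -1,"y": 0,"z": 0,"twist": 0},
    {"x": -2,"y": 0,"z": 0,"twist": 0},
    {"x": -3,"y": 0,"z": 0,"twist": 0},
    {"x": -4,"y": 0,"z": 0,"twist": 0},
    {"x": -5,"y": 0,"z": 0,"twist": 0},
    {"x": -5,"y": 0,"z": 0,"twist": 0},
  ],
)

```text
time: 45.45
tcp_pos: [0.5258, 0.3514, 0.0817]
eef_rot: [[0.021, -0.0, -1.0], [1.0, -0.001, 0.021], [-0.001, -1.0, 0.0]]
ft_force: [-0.1, -0.5, 0.2]
opening: 0.0399
```

```bash
python3 - <<'E'
from m import *
s,im=snap('wrist','A1'); print(s['tcp_pos'],s['time'],s['q'],s['ft_force'])
S,im=snap('scene','A2'); cv2.imwrite('pics/A2z.png',cv2.resize(im[150:384,220:512],None,fx=2.5,fy=2.5))
E
```

```text
[0.5258 0.3514 0.0817] 45.45 [ 0.4651  0.3931  1.6289 -0.0012  1.1202 -2.655 ] [-0.125  -0.5226  0.2192]
```

View pics/A2z.png

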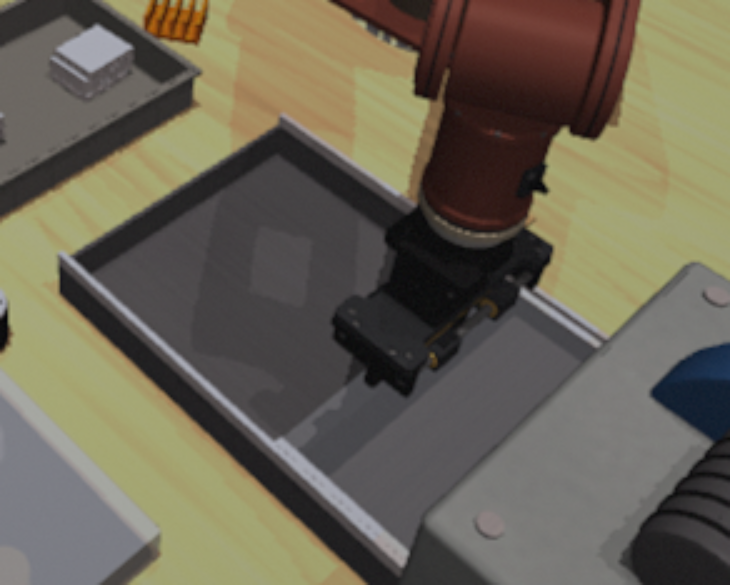

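The guard follows. The wrist is now near its range, so I'll lift, turn 90° and straddle the handle for the rest. The housing is far enough away now.

>>> jog_arm(
  series=[
    {"x": 0.3,"y": 0,"z": 0,"twist": 0},
    {"x": 0.3,"y": -2,"z": 0,"twist": 0},
    {"x": 0,"y": -5,"z": 0,"twist": 0},
    {"x": -1,"y": -6,"z": 0,"twist": 0.14},
    {"x": -1.5,"y": -6,"z": 0,"twist": 0.28},
    {"x": -1.5,"y": -6,"z": 0,"twist": 0.42},
    {"x": -1.5,"y": -6,"z": 0,"twist": 0.56},
    {"x": -1.5,"y": -6,"z": 0,"twist": 0.7},
    {"x": -1.5,"y": -6,"z": 0,"twist": 0.84},
    {"x": -1.5,"y": -6,"z": 0,"twist": 0.98},
    {"x": -1.5,"y": -6,"z": 0,"twist": 1.12},
    {"x": -1.5,"y": -6,"z": 0,"twist": 1.26},
    {"x": -1.5,"y": -6,"z": 0,"twist": 1.4},
    {"x": -1.5,"y": -6,"z": 0,"twist": 1.54},
    {"x": -1.5,"y": -6,"z": 0,"twist": 1.55},
    {"x": -1.5,"y": -6,"z": 0,"twist": 1.55},
  ],
)

```text
time: 47.15
tcp_pos: [0.5252, 0.3387, 0.1415]
eef_rot: [[1.0, -0.0, -0.005], [0.005, -0.0, 1.0], [-0.0, -1.0, -0.0]]
ft_force: [0.8, 0.9, 0.1]
opening: 0.0401
```

```bash
python3 - <<'E'
from m import *
s,im=snap('wrist','B1'); print(s['tcp_pos'],s['time'],s['q'],s['eef_rot'])
pickle.dump(s,open('B1.p','wb'))
S,im=snap('scene','B2'); cv2.imwrite('pics/B2z.png',cv2.resize(im[150:384,220:512],None,fx=2.5,fy=2.5))
E
```

```text
[0.5252 0.3387 0.1415] 47.15 [ 0.4467  0.3063  1.6173 -0.0001  1.2181 -1.1289] [[ 1.     -0.     -0.0048]
 [ 0.0048 -0.0001  1.    ]
 [-0.     -1.     -0.0001]]
```

View pics/B1.png

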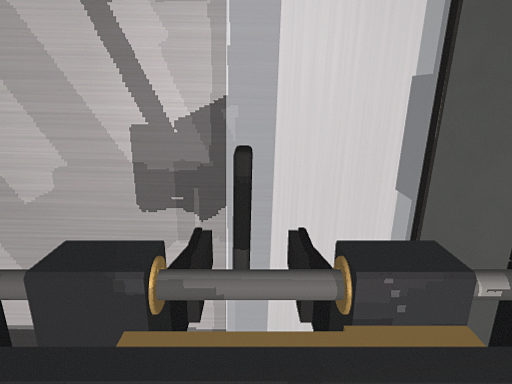

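View pics/B2z.png

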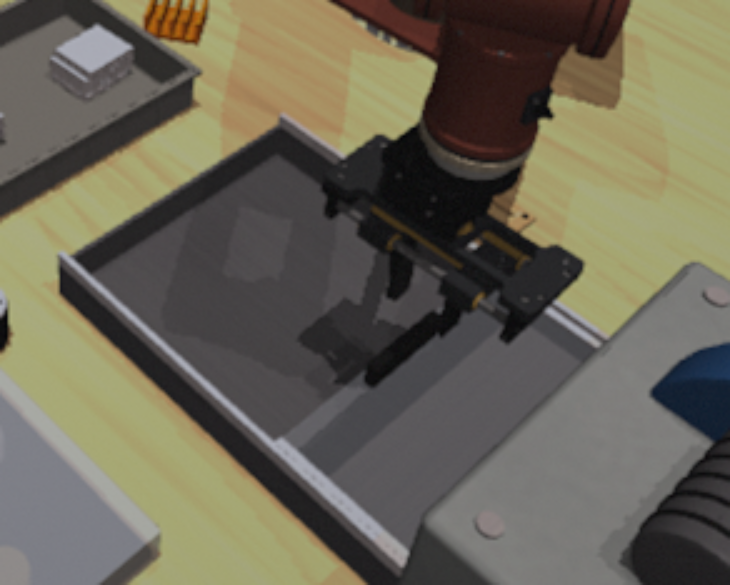

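The handle is between the fingers at B1 (243,210). Lowering and pulling shut.

>>> jog_arm(
  series=[
    {"x": 0,"y": 2,"z": 0,"twist": 0},
    {"x": 0,"y": 4.5,"z": 0,"twist": 0},
    {"x": 0,"y": 6,"z": 0,"twist": 0},
    {"x": 0,"y": 6,"z": 0,"twist": 0},
    {"x": 0,"y": 6,"z": -1,"twist": 0},
    {"x": 0,"y": 6,"z": -2,"twist": 0},
    {"x": 0,"y": 6,"z": -4,"twist": 0},
    {"x": 0,"y": 6,"z": -6.5,"twist": 0},
    {"x": 0,"y": 6,"z": -9,"twist": 0},
    {"x": 0,"y": 6,"z": -11.5,"twist": 0},
    {"x": 0,"y": 6,"z": -14,"twist": 0},
    {"x": 0,"y": 6,"z": -16.5,"twist": 0},
    {"x": 0,"y": 6,"z": -19,"twist": 0},
    {"x": 0,"y": 6,"z": -21.5,"twist": 0},
    {"x": 0,"y": 6,"z": -24,"twist": 0},
    {"x": 0,"y": 6,"z": -25.5,"twist": 0},
    {"x": 0,"y": 6,"z": -26.5,"twist": 0},
    {"x": 0,"y": 6,"z": -26.7,"twist": 0},
  ],
)

```text
time: 49.05
tcp_pos: [0.5261, 0.0704, 0.0823]
eef_rot: [[1.0, 0.001, 0.0], [-0.0, -0.0, 1.0], [0.001, -1.0, -0.0]]
ft_force: [-1.8, 2.2, 1.5]
opening: 0.04
```

>>> jog_arm(
  series=[
    {"x": 0,"y": 0,"z": -0.3,"twist": 0},
    {"x": 0,"y": 0,"z": -0.6,"twist": 0},
    {"x": 0,"y": 0,"z": -0.8,"twist": 0},
  ],
)

```text
time: 49.35
tcp_pos: [0.5261, 0.0637, 0.0819]
eef_rot: [[1.0, 0.001, -0.002], [0.002, 0.0, 1.0], [0.001, -1.0, 0.0]]
ft_force: [0.2, 2.0, 2.0]
opening: 0.0401
```

>>> jog_arm(
  series=[
    {"x": 0,"y": 0,"z": -0.3,"twist": 0},
    {"x": 0,"y": 0,"z": -0.5,"twist": 0},
  ],
)

```text
time: 49.55
tcp_pos: [0.5259, 0.0589, 0.0817]
eef_rot: [[1.0, 0.001, -0.001], [0.001, 0.001, 1.0], [0.001, -1.0, 0.001]]
ft_force: [1.2, 9.9, 1.7]
opening: 0.0397
```

>>> jog_arm(
  series=[
    {"x": 0,"y": 0,"z": -0.2,"twist": 0},
    {"x": 0,"y": 0,"z": -0.3,"twist": 0},
  ],
)

```text
time: 49.75
tcp_pos: [0.5259, 0.0587, 0.0816]
eef_rot: [[1.0, 0.001, -0.0], [-0.0, 0.006, 1.0], [0.001, -1.0, 0.006]]
ft_force: [2.2, 19.6, -0.2]
opening: 0.0401
```

>>> jog_arm(
  series=[
    {"x": 0,"y": 0,"z": -0.1,"twist": 0},
    {"x": 0,"y": 0,"z": -0.1,"twist": 0},
    {"x": 0,"y": 0,"z": -0.1,"twist": 0},
  ],
)

```text
time: 50.05
tcp_pos: [0.5259, 0.0586, 0.0816]
eef_rot: [[1.0, 0.001, -0.001], [0.001, 0.007, 1.0], [0.001, -1.0, 0.007]]
ft_force: [2.3, 20.1, -1.1]
opening: 0.0403
```

Hard stop reached: total travel is about 0.31 m, so the guard is shut. Backing off, rising, and taking final looks.

>>> jog_arm(
  series=[
    {"x": 0,"y": 0,"z": 0.6,"twist": 0},
    {"x": 0,"y": 0,"z": 1.2,"twist": 0},
    {"x": 0,"y": 0,"z": 1.2,"twist": 0},
    {"x": 0,"y": -3,"z": 1.2,"twist": 0},
    {"x": 0,"y": -7,"z": 1.2,"twist": 0},
    {"x": 0,"y": -11,"z": 1.2,"twist": 0},
    {"x": 0,"y": -15,"z": 1.2,"twist": 0},
    {"x": 0,"y": -18,"z": 1.2,"twist": 0},
    {"x": -5,"y": -18,"z": -3,"twist": 0},
    {"x": -9,"y": -18,"z": -7,"twist": 0},
    {"x": -9,"y": -18,"z": -11,"twist": 0},
    {"x": -9,"y": -18,"z": -15,"twist": 0},
    {"x": -9,"y": -18,"z": -19,"twist": 0},
    {"x": -9,"y": -18,"z": -22,"twist": 0},
    {"x": -9,"y": -18,"z": -22,"twist": 0},
  ],
)

```text
time: 51.55
tcp_pos: [0.4351, -0.1695, 0.2614]
eef_rot: [[1.0, -0.001, 0.004], [-0.004, -0.002, 1.0], [-0.001, -1.0, -0.002]]
ft_force: [0.8, -0.2, -0.3]
opening: 0.0405
```

```bash
python3 - <<'E'
from m import *
s,im=snap('wrist','C1'); print(s['tcp_pos'],s['time'],s['ft_force'])
pickle.dump(s,open('C1.p','wb'))
S,im=snap('scene','C2'); cv2.imwrite('pics/C2z.png',cv2.resize(im[70:384,110:500],None,fx=1.9,fy=1.9))
S,im=snap('side','C3'); cv2.imwrite('pics/C3z.png',cv2.resize(im[100:310,130:345],None,fx=2.8,fy=2.8))
E
```

```text
[ 0.4351 -0.1695  0.2614] 51.55 [ 0.7986 -0.1954 -0.2817]
```

View pics/C1.png

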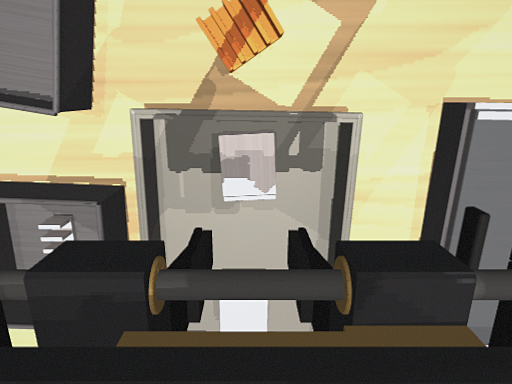

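View pics/C2z.png

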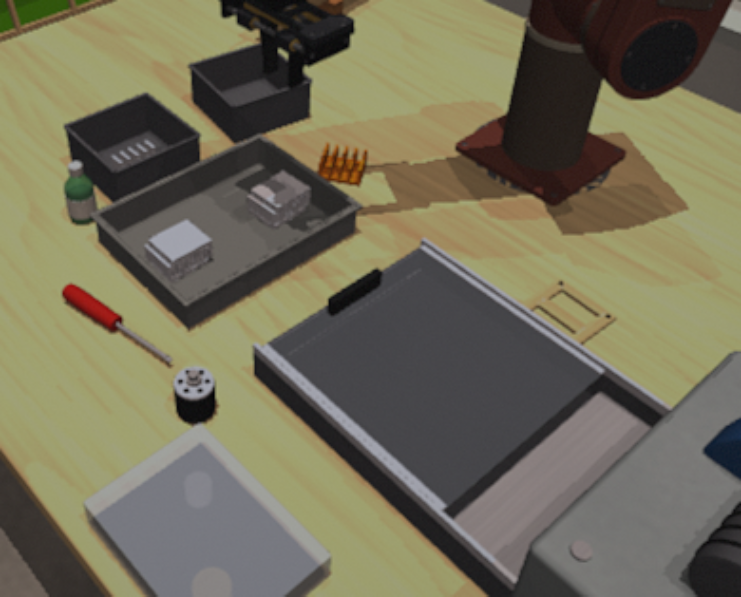

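View pics/C3z.png

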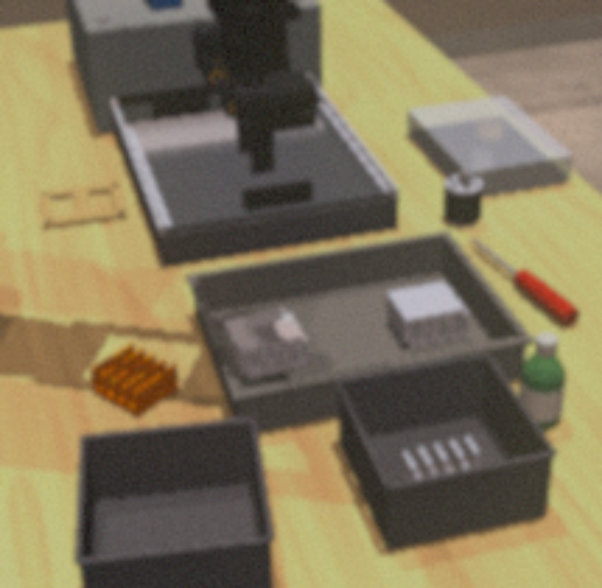

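Final views: guard shut with its handle at the front, tray empty, both pairs in the tote, the offcut in the far bin, bystanders in place. One last check on the pair tops.

```bash
python3 - <<'E'
from m import *
s=pickle.load(open('o1.p','rb'))
q=[(165+x/5.4,y/5.4) for x,y in [(50,141),(393,141),(399,551),(72,551)]]
for z in (.044,.050):
    Q=np.array([plane('wrist',p,z,s) for p in q]);u=(Q[0]-Q[3]+Q[1]-Q[2])/2; v=(Q[0]-Q[1]+Q[3]-Q[2])/2
    print('D2',z,Q.mean(0),np.linalg.norm(u),np.linalg.norm(v))
c=pickle.load(open('C1.p','rb')); im=cv2.imread('pics/C1.png'); cv2.imwrite('pics/C1z.png',cv2.resize(im[120:210,205:290],None,fx=6.5,fy=6.5,interpolation=0))
E
```

```text
D2 0.044 [ 0.6181 -0.1794  0.044 ] 0.0685393047177763 0.059763946995145076
D2 0.05 [ 0.6176 -0.1801  0.05  ] 0.06733985907142494 0.05871807110937017
```

View pics/C1z.png

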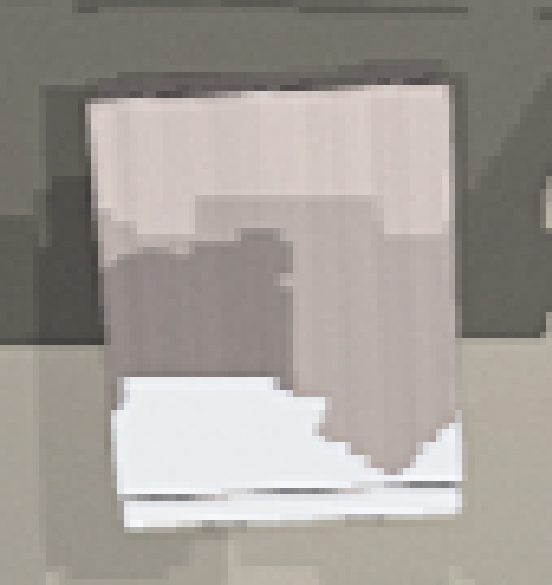

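D2's top fits a height of 44 mm (68.5 x 59.8 mm), which is fully home. D1 shows S's last fin flush beside it at C1z (290,508). Handing in.

```bash
python3 -c "
from rig import robot
print(robot.sense()['time'],robot.close_job())"
```

```text
the job is handed in; nothing more can be done
51.7 None
```

The job is done and handed in at 51.7 s of the 210 s allowed; no verdict is reported.

**What I did**
- **Guard open:** the guard stood about 44 mm open at the start, and I pushed it back to its stop.
- **Sinks:** the fins-up sink from the tray went flat into the tote. One fins-down sink went on it and the other on the sink already there, both pushed home. I squeezed each pair's ends once to line them up.
- **Offcut:** only one was there. It was knocked toward the tray wall during the run, so I measured it again and put it in the far bin.
- **Guard shut:** I pulled it back to its front stop.

**Last checks**
- **Pairs home:** both stopped at the expected height (TCP 55 mm). The camera view of the far pair fits a top face at 44 mm; I did not measure the near pair's height by camera. Both pairs' ends looked in line.
- **Guard:** its travel from stop to stop was about 0.309 m, against 0.31 m nominal.
- **Scene:** the tray is empty and the offcut is in the bin. The bystanders, the orange look-alike and the other bin looked unmoved in the last views.
- **Forces:** the highest reading was about 40 N, at the wrist with the fingertips pushing the handle against the rear stop.

**What disagreed:** the side camera put some points up to about 1 cm off in y, so I used the wrist camera for the grasps and fits. My first move call was refused because some keys were missing; nothing moved.

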